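# Kit the flower-making dies into their shadow tray

## Robot

A 6-joint arm with a two-finger parallel gripper is mounted at the origin on the work surface. World frame = base frame: x ahead of the robot, y to its left, z up, the work surface at z = 0. Lengths are in m, angles in rad, forces in N, time in s.
With the tool pointing down it reaches from about 0.3 to 0.875 m from the base axis. Payload 6.4 kg.
Tool frame: the origin (TCP) lies at the centre of the arm's flange, where the gripper is bolted on; the fingertips stand 173 mm ahead of it and the grasp point (between the pads) lies ctrl.grip_point_offset ahead of it (ctrl.grip_point_offset is the distance from the TCP to the grasp point, in m); z points along the fingers, y is the direction in which the jaws open and shut (so a half turn about z gives the same grasp; the last joint's range is limited). The gripper opens to 85 mm and grips with 20 to 120 N. Pads are 22 mm wide; open, the fingers measure 114 mm over their backs; the gripper's body (76 mm by 85 mm) begins 54 mm behind the grasp point. The pads swing forward as they close: fully open they stand 13 mm farther back than shut.
Start: joints at [-1.355, 0.181, 1.607, -0, 1.354, -0.206], TCP at [0.235, -0.525, 0.405] pointing down, gripper open.
Joint ranges: [-2.99, 2.99], [-0.89, 2.07], [0.3, 2.58], [-1.14, 4.28], [0, 2.63], [-3.12, 3.12]. Speed limits (rad/s): [2.57, 2.57, 3.01, 3.14, 3.14, 3.14].

## Interface

Orientations are given as a unit quaternion [w, x, y, z].
In Python, from bench import ctrl, cams, boxes_of, landmark_of gives the robot as it stands.
- The arm moves only by the shell command python3 -m handwheel 'ROWS'. ROWS is JSON, a list of rows, each an object with "offset": the shift along the tool's x, y, z in m, a list of three; "spin": the turn about the tool's z in degrees; "grip": the opening, from 0 (shut) to 1 (fully open). A call has 1 to 20 rows; each row is the pose to reach, as a shift and turn from the pose commanded when the call began, along the tool's axes at that moment; what a row does not reach only later rows make up. A row lasts 1/8 s, in which the tool goes at most 62.5 mm and 10.7 degrees, less where a joint would pass 70% of its speed; a pose out of reach is approached as far as the arm can. A call with a gripper value outside its range is refused whole. The fingers move at their own pace and stop on an object; the grip force is fixed at half the most. Time passes only in rows, so rows that repeat a pose let the fingers close. It gives the time, the measured TCP pose, the force and the opening at its end, in the units of the state.
- ctrl.get_obs(): the state, without advancing time (a new reading comes with each control period).
- cams.camera(name): name is "side" or "top"; returns a dict with "color" (420x560x3 uint8, red, green, blue), "camera_matrix" (3x3 intrinsics, pixels), "view" (4x4, takes a point from world to camera coordinates). Camera axes: x right, y up, looking along -z (the intrinsics and any distortion apply to the point x, -y, -z); pixel columns grow to the right and rows downward; lengths in m; the calibration is good to about 2 mm. A picture is of the moment at which its call begins. There is no depth.
- ctrl.hand_in(): hands the job in, once; it reports no verdict.
Trained networks look in a picture, given as the dict that the camera call returned (one of the last four; its "shot" number tells which), for a name from the list of things; names that differ only in an ending like _2 or _b are one class to them, and where a whole thing is asked for, a point or a joint stands for the part that bears it (a point fixed in the world has none). Each returns a list of dicts, best first, with "confidence" (0 to 1); they miss things now and then, are a little off and sometimes report something else, mostly with a low value. They report only what shows in the picture. A call takes as long as a camera call. They do not tell look-alikes from the thing itself.
- boxes_of(picture, thing): "uv" ([column, row] in pixels, amid what is visible of it).
- landmark_of(picture, thing): "uv" ([column, row] in pixels: a listed point, or the origin of a listed thing).
The state is a dict: "time_s": time; "q": joint angles; "dq": joint speeds; "joint_efforts": joint torques, N m; "eef_pos": TCP position; "eef_rot": TCP orientation; "wrist_force": force on the tool from outside, world axes, zero at the start; "torque": the same for the moment, N m; "opening": opening from 0.0 (shut) to 1.0 (fully open).
Only numpy, scipy, OpenCV 4.12 (cv2) and the standard library are available. Lean on these libraries where they do the work, as an engineer would, in place of code of your own. Each camera call takes 0.05 s, during which the arm holds its last target.

## Task

Complete the shadow-cut tray of flower-making dies: the leaf die is already home and must stay so; put the blossom die and the fan die each fully home, metal face up, in the cavity of its own outline, and let go of them. The fan die stands on edge in a stand: lift it out, lay it flat on the bare table with its copper face up and let go of it, then pick it up afresh to kit it. Leave the glass dish, the thread spool, the glass jar and the flower iron standing where they are.

Things in the scene. Friction and masses are not known exactly. Their poses are not given: they have to be found in the camera images.
- leaf_c (a point): Loose block 28 mm thick, beech with a brass face (up), at home in its cavity in the tray from the start; point 14 mm above its underside, z up out of the face. Outline: hexagon, x -35 to 35 mm with 45 degree pointed ends, flat sides at y = +-17 mm for x within +-18 mm, plus a 10 mm wide stalk to x = -46 mm. About 0.16 kg.
- blossom_c (a point): Loose block 28 mm thick, beech with a steel face (up); point 14 mm above its underside, z up out of the face. Outline: 24 mm square core, round petals (24 mm across, flat tips 13 mm wide) reaching y = 27, y = -27 and x = 27 mm, and a 12 mm wide stalk to x = -36 mm. About 0.17 kg.
- fan_c (a point): Loose block 28 mm thick (x), 66 mm long (z), about 0.17 kg; point at mid length and mid thickness. Copper ribbed face at x = -14 mm, back at x = 14 mm. Head: y -30 to 30, z -33 to -3 mm. Stem, off centre: y 0 to 24, z -3 to 33 mm. At the start z is up, head down in the stand, head end 6 mm above the table. Lying face up its x points down and this point is 14 mm up.
- fan_stem (a point): Middle of the fan die's stem (24 mm wide, 28 mm thick, 36 mm long), same axes as fan_c, at y = 12, z = 15 mm from it. At the start the stem sticks up out of the stand, its top 72 mm above the table. Put on the table on its head end the die stands by itself, and tips over when pushed beyond about 30 degrees.
- leaf_seat (a point): Where the leaf die's point lies (from the start) when home in its cavity, 20 mm above the table, at the middle of its tile, z up; the leaf's x and y then lie along this x and y (stalk to -x).
- blossom_seat (a point): Where the blossom die's point lies when home in its cavity, 20 mm above the table, at the middle of its tile, z up; the blossom's x and y then lie along this x and y (stalk to -x).
- fan_seat (a point): Where the fan die's point lies when home in its cavity, 20 mm above the table, at the middle of its tile, z up; the fan's z (stem) then points along this x and the fan's y along this y.
- tray: Fixed shadow tray, 122 (x) x 322 (y) x 18 mm high, origin at the middle of its underside: wooden rim round three black 100 mm square tiles in a row along y, in any order, 100.5 mm apart. Each tile has one cavity, 12 mm deep (yellow floor 6 mm above the table), 2.5 mm larger than its die all round; a die at home stands 16 mm proud.
- stand: Fixed grey stand for the fan die, base 85 (x) x 100 (y) mm, 6 mm thick, origin at the middle of its underside. Walls up to 32 mm above the table enclose a slot 33 mm (x) by 66 mm (y), closed all round; the walls measure 49 (x) x 84 (y) mm outside. The copper face of the fan looks to the stand's -x.
- dish_c (a point): Open glass dish, 72 mm across, 34 mm high, loose; point on its axis at half height, z up.
- spool_c (a point): Thread spool with red thread, 44 mm across, 48 mm high, standing loose; point on its axis at half height, z up.
- jar_c (a point): Closed glass jar, 72 mm across, 120 mm high, standing loose; point on its axis at half height, z up.
- iron_c (a point): Flower iron, loose: round steel head 54 mm across and 40 mm high with a wooden handle that sticks out 145 mm along x, 22 mm above the table, 26 mm thick; point on the head's axis at half height, z up.
There are look-alikes about, which are no part of the job. What is shaped like the part that bears blossom_seat but pink or red is not meant.

How it is judged:
By the outcome, as a careful person would: the job done as asked, in the order asked, and still so for the second after the job is handed in, with the robot touching nothing.
It also fails if it takes over 72 s, if anything falls off the work surface, if the arm or the gripper's body presses on something with over 40 N, if the wrist force passes 120 N, or if a joint passes its speed limit or range.

## Working session

There is one attempt and no reset: what is moved stays moved. The work goes in short steps, Python scripts to look and compute and a shell command to move; the robot and the scene stay as the last step left them, time stands still between calls to the robot, and variables do not carry over. Pictures are saved under pics/ and viewed, and the job is handed in when it is done.

```bash
ls; mkdir -p pics
cat > h.py <<'E'
import numpy as np, cv2
from bench import ctrl, cams, boxes_of, landmark_of
def snap(n,f):
    p=cams.camera(n); cv2.imwrite('pics/'+f,cv2.cvtColor(p['color'],cv2.COLOR_RGB2BGR)); return p
def ray(p,uv):
    K=np.array(p['camera_matrix']);V=np.array(p['view'])
    d=np.linalg.inv(K)@[uv[0],uv[1],1]; d=np.array([d[0],-d[1],-d[2]])
    R=V[:3,:3];t=V[:3,3]; return -R.T@t, R.T@d
def atz(p,uv,z):
    o,d=ray(p,uv); return o+d*(z-o[2])/d[2]
def proj(p,X):
    K=np.array(p['camera_matrix']);V=np.array(p['view'])
    c=V[:3,:3]@np.array(X)+V[:3,3]; u=K@[c[0],-c[1],-c[2]]; return u[:2]/u[2]
E
python3 - <<'E'
from h import *
import pickle
o=ctrl.get_obs(); print({k:np.round(v,3) for k,v in o.items()}, ctrl.grip_point_offset)
zs=dict(leaf_c=.02,blossom_c=.014,fan_c=.039,fan_stem=.054,leaf_seat=.02,blossom_seat=.02,fan_seat=.02,tray=0,stand=0,dish_c=.017,spool_c=.024,jar_c=.06,iron_c=.02)
P={n:snap(n,n+'0.png') for n in('top','side')}
pickle.dump(P,open('P0.pkl','wb'))
for n,p in P.items():
    print(n,p.keys(),np.round(p['camera_matrix'],1).tolist(),np.round(p['view'],3).tolist())
    for t,z in zs.items():
        for f in (landmark_of,):
            for d in f(p,t)[:4]: print(n,t,np.round(d['uv'],1),round(d['confidence'],2),np.round(atz(p,d['uv'],z),3))
E
```

```text
pics
{'time_s': np.float64(0.0), 'q': array([-1.355,  0.181,  1.608,  0.   ,  1.354, -0.206]), 'dq': array([ 0.001, -0.   , -0.   ,  0.   , -0.   ,  0.001]), 'joint_efforts': array([-1.0000e-03, -4.4487e+01, -3.5134e+01, -0.0000e+00,  9.0000e-03,
        0.0000e+00]), 'eef_pos': array([ 0.235, -0.524,  0.404]), 'eef_rot': array([-0.001,  0.978,  0.209,  0.   ]), 'wrist_force': array([-0.013, -0.515,  0.039]), 'torque': array([-0.025, -0.025,  0.001]), 'opening': np.float64(1.0)} 0.1547
top dict_keys(['color', 'camera_matrix', 'view', 'shot']) [[429.3, 0.0, 281.3], [0.0, 429.3, 211.3], [0.0, 0.0, 1.0]] [[0.018, -1.0, -0.013, 0.084], [0.998, 0.017, 0.063, -0.529], [-0.063, -0.015, 0.998, -1.223], [0.0, 0.0, 0.0, 1.0]]
top leaf_c [244.6 196.1] 0.61 [0.57 0.2  0.02]
top leaf_c [439.9 223.5] 0.38 [ 0.5   -0.362  0.02 ]
top blossom_c [362.1 244.8] 0.74 [ 0.435 -0.141  0.014]
top blossom_c [243.6 199.6] 0.56 [0.56  0.203 0.014]
top fan_c [437.7 222.5] 0.73 [ 0.502 -0.349  0.039]
top fan_stem [438.4 222.9] 0.49 [ 0.501 -0.345  0.054]
top leaf_seat [243.3 195.9] 0.59 [0.57  0.204 0.02 ]
top b
[... 1036 characters left out ...]
4]
side leaf_seat [283.2 207.2] 0.6 [0.563 0.201 0.02 ]
side leaf_seat [310.9 253.3] 0.22 [ 0.604 -0.044  0.02 ]
side blossom_seat [207.  161.5] 0.93 [0.325 0.55  0.02 ]
side blossom_seat [195.  186.8] 0.9 [0.284 0.361 0.02 ]
side blossom_seat [251.9 181.2] 0.62 [0.479 0.381 0.02 ]
side fan_seat [284.3 206.2] 0.68 [0.567 0.207 0.02 ]
side fan_seat [265.7 192.6] 0.57 [0.518 0.298 0.02 ]
side tray [268.7 196.2] 0.63 [0.529 0.308 0.   ]
side stand [291.9 350.8] 0.96 [ 0.503 -0.358  0.   ]
side dish_c [252.1 245.4] 0.93 [0.448 0.013 0.017]
side spool_c [308.2 252.3] 0.66 [ 0.597 -0.044  0.024]
side jar_c [350.5 211.2] 0.79 [0.749 0.094 0.06 ]
side iron_c [391.3 305.9] 0.91 [ 0.756 -0.268  0.02 ]
```

View pics/top0.png

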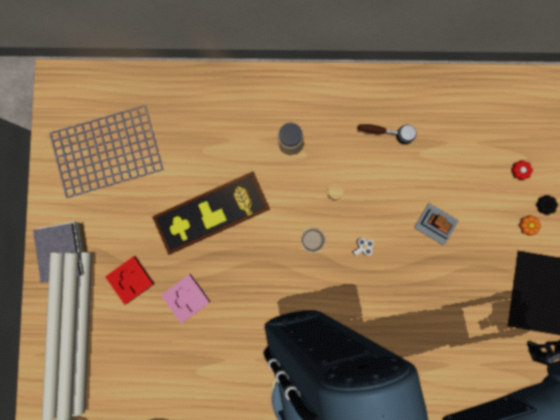

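View pics/side0.png

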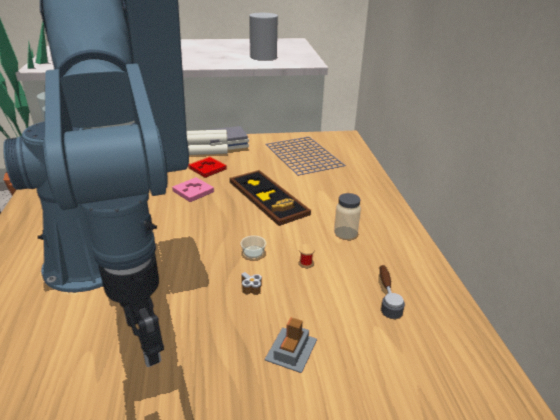

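Run:
```python
import cv2,numpy as np
a=cv2.imread('pics/top0.png');b=cv2.imread('pics/side0.png')
r=lambda i,x,y,w,h,W,H: cv2.resize(i[y:y+h,x:x+w],(W,H),interpolation=cv2.INTER_CUBIC)
cv2.imwrite('pics/c1.png',r(a,100,150,200,180,667,600))
cv2.imwrite('pics/c2.png',r(a,310,160,180,130,800,578))
cv2.imwrite('pics/c3.png',r(b,160,130,180,130,800,578))
cv2.imwrite('pics/c4.png',r(b,210,240,180,150,720,600))
```

```text
(no output)
```

View pics/c1.png

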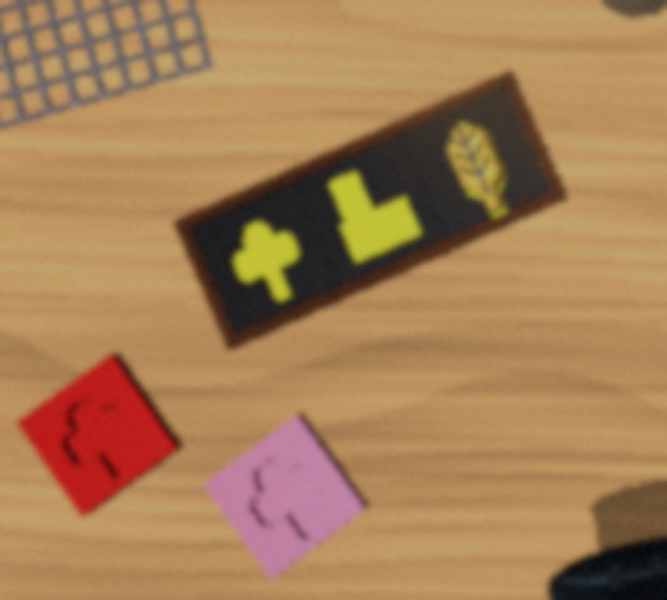

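View pics/c2.png

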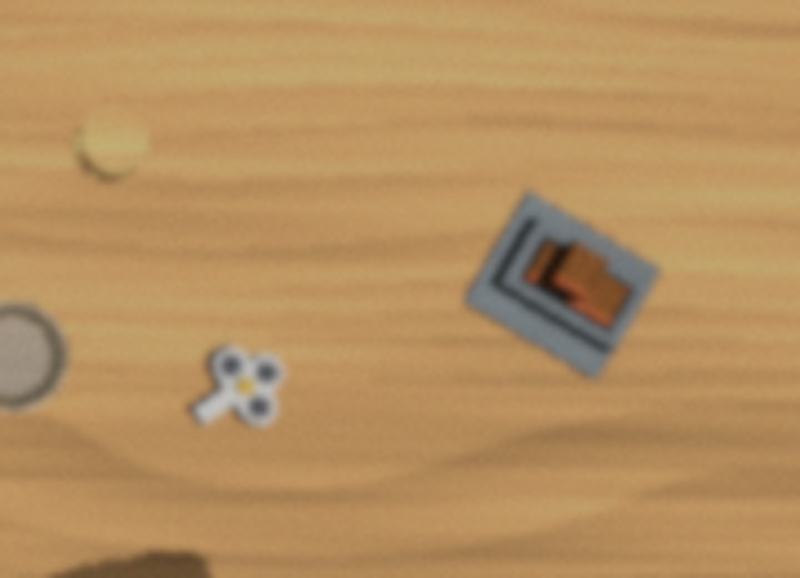

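View pics/c3.png

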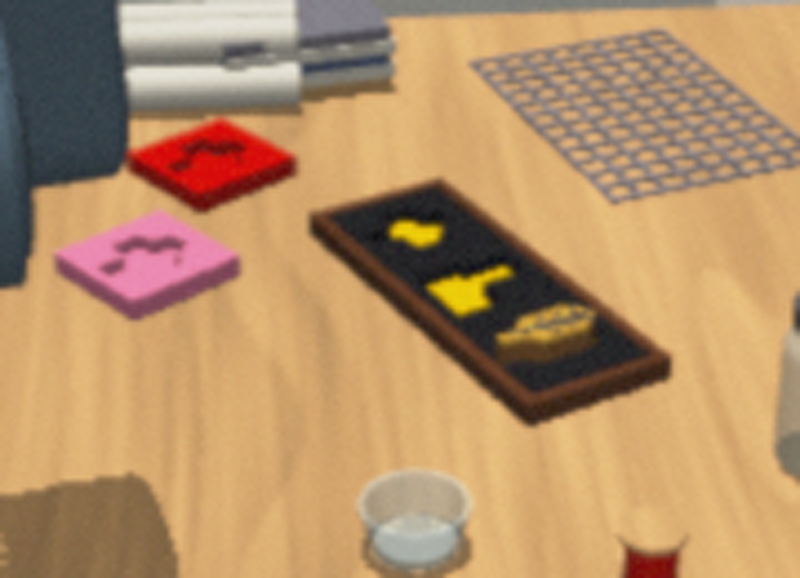

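View pics/c4.png

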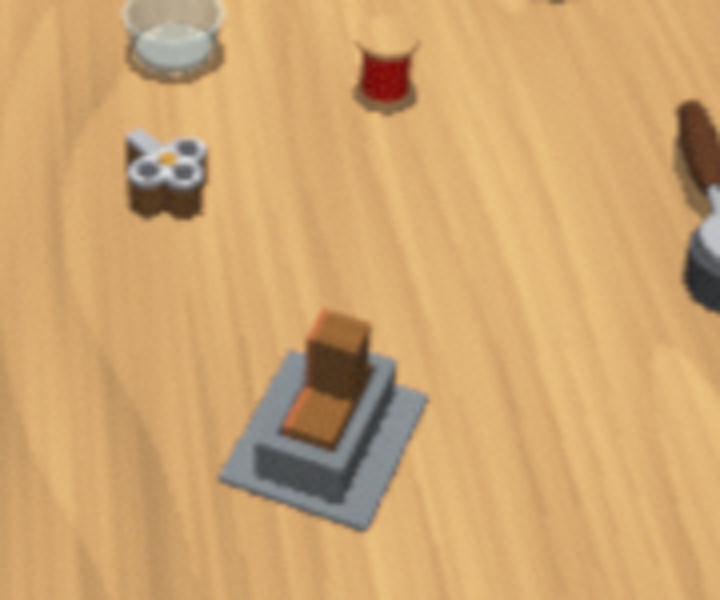

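Candidates, in top-view pixels:
- **Blossom seat:** black tile in the tray (179,227), red tile (130,280), pink tile (185,298). I choose the black tray tile, since red and pink are excluded.
- **Blossom die:** only the steel-faced one at (362,247).
- **Fan die:** only the one in the grey stand at (438,223).

The crops show the tray order as blossom, fan, leaf from left to right. Next I'll fit the models to the images for precise poses.

```bash
cat > fit.py <<'E'
from h import *
from scipy.optimize import minimize
S=6
def rect(x0,x1,y0,y1): return np.array([[x0,y0],[x1,y0],[x1,y1],[x0,y1]])
def circ(cx,cy,r,n=24):
    a=np.linspace(0,2*np.pi,n,endpoint=False); return np.c_[cx+r*np.cos(a),cy+r*np.sin(a)]
def cliprect(p,x0,x1,y0,y1): return np.c_[np.clip(p[:,0],x0,x1),np.clip(p[:,1],y0,y1)]
# convex parts, mm
BLOS=[rect(-12,12,-12,12),rect(-36,0,-6,6)]
for k in ((0,1),(0,-1),(1,0)):
    # petal: circle r12 centred so that flat tip 13 wide at 27
    c=27-np.sqrt(144-6.5**2); q=circ(c*k[0],c*k[1],12); BLOS.append(cliprect(q,-27,27,-27,27))
FAN=[rect(-33,-3,-30,30),rect(-3,33,0,24)]    # (fan z, fan y) plan as lying
LEAF=[np.array([[-35,0],[-18,-17],[18,-17],[35,0],[18,17],[-18,17]]),rect(-46,-18,-5,5)]
def grow(parts,g):
    out=[]
    for p in parts:
        c=p.mean(0); out.append(np.array([q+g*np.sign(np.round(q-c,6)) for q in p]))
    return out
class V:
    def __init__(s,p,box):
        s.p=p; s.x0,s.y0,s.x1,s.y1=box
        s.img=cv2.GaussianBlur(p['color'],(0,0),0.4)[s.y0:s.y1,s.x0:s.x1].astype(float)
        s.h,s.w=s.img.shape[:2]
        K=np.array(p['camera_matrix']);M=np.array(p['view']);D=np.diag([1,-1,-1.])
        s.K=K;s.M=M;s.D=D
    def pr(s,X):
        c=(X@s.M[:3,:3].T+s.M[:3,3])@s.D@s.K.T; uv=c[:,:2]/c[:,2:]
        return ((uv-[s.x0,s.y0]+.5)*S)
    def poly(s,X):
        m=np.zeros((s.h*S,s.w*S),np.uint8)
        cv2.fillConvexPoly(m,np.round((s.pr(X)-.5)*16).astype(np.int32),1,shift=4); return m.astype(bool)
    def W(s,xy,z,T):
        x,y,a=T; c,n=np.cos(a),np.sin(a); xy=np.asarray(xy)/1000
        return np.c_[x+c*xy[:,0]-n*xy[:,1],y+n*xy[:,0]+c*xy[:,1],np.full(len(xy),z/1000)]
    def flat(s,parts,z,T):
        m=np.zeros((s.h*S,s.w*S),bool)
        for p in parts: m|=s.poly(s.W(p,z,T))
        return m
    def prism(s,parts,z0,z1,T):
        m=np.zeros((s.h*S,s.w*S),bool)
        for p in parts:
            a=s.pr(np.r_[s.W(p,z0,T),s.W(p,z1,T)]); hu=cv2.convexHull(a.astype(np.float32))
            q=np.zeros(m.shape,np.uint8); cv2.fillConvexPoly(q,np.round((hu-.5)*16).astype(np.int32),1,shift=4); m|=q.astype(bool)
        return m
    def cost(s,L,ret=False):
        n=L.max()+1
        A=[]
        for i in range(n):
            a=cv2.resize((L==i).astype(np.float32),(s.w,s.h),interpolation=cv2.INTER_AREA)
            A.append(cv2.GaussianBlur(a,(0,0),0.8).ravel())
        A=np.array(A).T; I=s.img.reshape(-1,3)
        G=A.T@A+1e-3*np.eye(n); C=np.linalg.solve(G,A.T@I); R=I-A@C
        if ret: return (A@C).reshape(s.h,s.w,3),np.mean(R**2)
        return np.mean(R**2)
def tray_labels(v,T):
    L=v.prism([rect(-61,61,-161,161)],0,18,T).astype(int)
    L[v.flat([rect(-61,61,-161,161)],18,T)]=2
    L[v.flat([rect(-50,50,-150.5,150.5)],18,T)]=3
    def cav(parts,dy,i,g=2.5):
        pp=[q+[0,dy] for q in grow(parts,g)]
        o=v.flat(pp,18,T); L[o]=4+0*i; L[o&v.flat(pp,6,T)]=5
    cav(BLOS,100.5,0); cav(FAN,0,1)
    pl=[q+[0,-100.5] for q in LEAF]
    L[v.prism(pl,18,34,T)]=6; L[v.flat(pl,34,T)]=7
    return L
def die_labels(parts,z0):
    def f(v,T):
        L=v.prism(parts,z0,z0+28,T).astype(int); L[v.flat(parts,z0+28,T)]=2; return L
    return f
def stand_labels(v,T):
    # base, walls, slot dark, die (x28 thick)
    L=v.flat([rect(-42.5,42.5,-50,50)],6,T).astype(int)
    w=v.prism([rect(-24.5,24.5,-42,42)],6,32,T);L[w]=2
    L[v.flat([rect(-24.5,24.5,-42,42)],32,T)]=1
    L[v.flat([rect(-16.5,16.5,-33,33)],32,T)]=3
    L[v.prism([rect(-14,14,-30,30)],32,36,T)]=4
    L[v.flat([rect(-14,14,-30,30)],36,T)]=5
    L[v.prism([rect(-14,14,0,24)],36,72,T)]=6
    L[v.flat([rect(-14,14,0,24)],72,T)]=5
    return L
def fit(v,lab,T0,ang=.05,d=.004):
    T0=np.array(T0,float); sc=np.array([d,d,ang])
    f=lambda u:v.cost(lab(v,T0+u*sc))
    best=None
    for s0 in (1,-1):
        r=minimize(f,np.zeros(3),method='Nelder-Mead',options=dict(initial_simplex=np.array([[0,0,0],[s0,0,0],[0,s0,0],[0,0,s0]],float),xatol=.01,fatol=1e-3,maxiter=150))
        if best is None or r.fun<best.fun: best=r
    T=T0+best.x*sc
    return T,best.fun
def boxfor(p,c,r):
    a=proj(p,[c[0],c[1],.02]); x0,y0=np.maximum(0,a-r).astype(int); x1,y1=(a+r).astype(int); return x0,y0,min(x1,560),min(y1,420)
E
cat > run1.py <<'E'
from fit import *
import pickle,sys
P=pickle.load(open('P0.pkl','rb'))
jobs=dict(tray=(tray_labels,(.522,.304,.42),70),blos=(die_labels(BLOS,0),(.435,-.141,-.87),20),stand=(stand_labels,(.5,-.357,-.52),34))
for n,p in P.items():
    for k,(lab,T0,r) in jobs.items():
        v=V(p,boxfor(p,T0,r)); T,c=fit(v,lab,T0)
        print(n,k,np.round(T[:2]*1000,1),np.degrees(T[2]).round(1),c.round(1),v.cost(lab(v,np.array(T0))).round(1))
        im,_=v.cost(lab(v,T),True); o=np.hstack([v.img,im]).clip(0,255).astype(np.uint8)
        z=min(6,800//o.shape[1]); cv2.imwrite(f'pics/f_{n}_{k}.png',cv2.resize(o[...,::-1],None,fx=z,fy=z,interpolation=0))
E
time python3 run1.py
python3 - <<'E'
import cv2,numpy as np
I=[cv2.imread(f'pics/f_{n}_{k}.png') for k in('tray','blos','stand') for n in('top','side')]
W=500
I=[cv2.resize(i,(400,int(i.shape[0]*400/i.shape[1]))) for i in I]
h=[max(I[2*k].shape[0],I[2*k+1].shape[0]) for k in range(3)]
rows=[]
for k in range(3):
    rows.append(np.hstack([cv2.copyMakeBorder(i,0,h[k]-i.shape[0],0,0,0) for i in I[2*k:2*k+2]]))
o=np.vstack(rows);print(o.shape);cv2.imwrite('pics/fits.png',o)
E
```

```text
top tray [520.9 297.7] 25.1 149.1 281.3
top blos [ 431.1 -145.5] -57.3 121.9 163.9
top stand [ 500.1 -355.4] -30.1 39.1 47.4
side tray [524.  300.3] 25.0 911.2 942.3
side blos [ 432.6 -145.4] -56.0 201.2 413.7
side stand [ 501.4 -355.8] -30.3 75.4 99.3
(600, 800, 3)
real	0m12.350s
user	0m12.417s
sys	0m0.385s
```

View pics/fits.png

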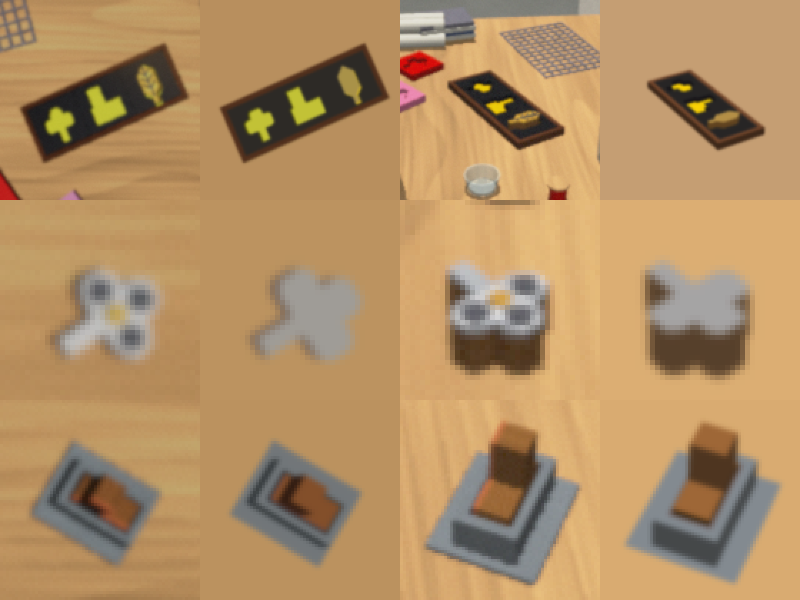

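```bash
cat >> h.py <<'E'
def state():
    o=ctrl.get_obs(); q=np.array(o['eef_rot']); phi=2*np.arctan2(q[2],q[1]); return o,np.array(o['eef_pos']),(phi+np.pi)%(2*np.pi)-np.pi
def go(*targets):
    """targets: (x,y,z,phi_deg) -> tool offsets from now (mm), spin deg"""
    o,e,phi=state(); c,s=np.cos(phi),np.sin(phi)
    print('t %.2f pos'%o['time_s'],np.round(e*1000,1),'phi %.1f'%np.degrees(phi),'open %.3f'%o['opening'],'F',np.round(o['wrist_force'],1),'q6 %.2f'%o['q'][5])
    for x,y,z,p in targets:
        d=np.array([x,y,z])-e
        sp=-(p-np.degrees(phi)); sp=(sp+180)%360-180
        print('offset',np.round([c*d[0]+s*d[1],s*d[0]-c*d[1],-d[2]],4).tolist(),'spin',round(sp,1))
E
python3 - <<'E'
from h import *
go((.507,-.345,.27,-30.2),(.507,-.345,.214,-30.2))
E
```

```text
t 1.40 pos [ 235.4 -524.6  404.7] phi 24.2 open 0.995 F [-0.2  0.7 -0.2] q6 -0.21
offset [0.3213, -0.0527, 0.1347] spin 54.4
offset [0.3213, -0.0527, 0.1907] spin 54.4
```

```bash
python3 -m handwheel '[{"offset":[0.321,-0.053,0.13],"spin":54.4,"grip":1},{"offset":[0.321,-0.053,0.13],"spin":54.4,"grip":1},{"offset":[0.321,-0.053,0.13],"spin":54.4,"grip":1},{"offset":[0.321,-0.053,0.13],"spin":54.4,"grip":1},{"offset":[0.321,-0.053,0.13],"spin":54.4,"grip":0.7},{"offset":[0.321,-0.053,0.13],"spin":54.4,"grip":0.7},{"offset":[0.321,-0.053,0.13],"spin":54.4,"grip":0.7},{"offset":[0.321,-0.053,0.13],"spin":54.4,"grip":0.7}]'
python3 - <<'E'
from h import *
snap('side','s1.png'); snap('top','t1.png')
go((.507,-.345,.214,-30.2))
a=cv2.imread('pics/s1.png')[200:400,200:400]; b=cv2.imread('pics/t1.png')[120:320,340:540]
cv2.imwrite('pics/c5.png',cv2.resize(np.hstack([a,b]),(800,400),interpolation=2))
E
```

```text
time_s: 2.4
eef_pos: [0.5066, -0.3448, 0.2747]
eef_rot: [0.0, 0.966, -0.26, -0.0]
wrist_force: [0.1, 0.4, -0.2]
opening: 0.699
t 2.50 pos [ 506.1 -345.8  275.4] phi -30.3 open 0.702 F [ 0.6 -0.5 -0.5] q6 1.31
offset [0.0004, -0.0011, 0.0614] spin -0.1
```

View pics/c5.png

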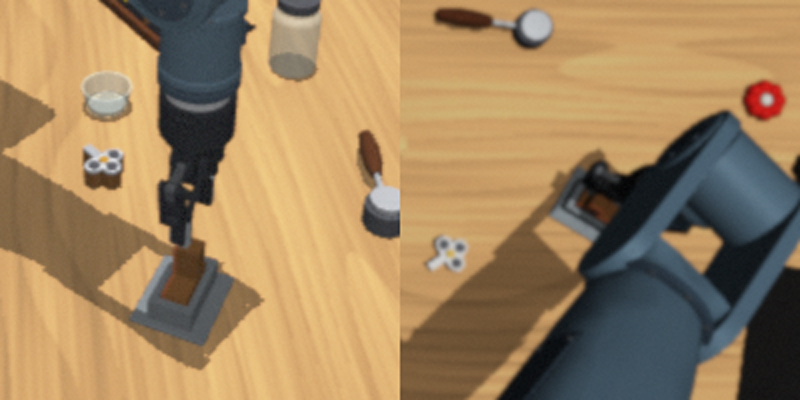

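The open fingers hang over the stem (around side-view pixel 292,320), one on each side along the fan's y. I'll descend and grip.

```bash
python3 -m handwheel '[{"offset":[0,0,0.04],"spin":0,"grip":0.7},{"offset":[0,0,0.06],"spin":0,"grip":0.7},{"offset":[0,0,0.06],"spin":0,"grip":0.7},{"offset":[0,0,0.06],"spin":0,"grip":0},{"offset":[0,0,0.06],"spin":0,"grip":0},{"offset":[0,0,0.06],"spin":0,"grip":0},{"offset":[0,0,0.06],"spin":0,"grip":0},{"offset":[0,0,0.06],"spin":0,"grip":0},{"offset":[0,0,0.06],"spin":0,"grip":0}]'
python3 - <<'E'
from h import *
go((.507,-.345,.290,-30.2))
E
```

```text
time_s: 3.62
eef_pos: [0.5072, -0.3454, 0.2163]
eef_rot: [0.001, 0.965, -0.261, 0.001]
wrist_force: [-0.9, -0.5, 5.6]
opening: 0.273
t 3.62 pos [ 507.2 -345.4  216.3] phi -30.2 open 0.273 F [-0.9 -0.5  5.6] q6 1.31
offset [-0.0004, -0.0002, -0.0737] spin -0.0
```

```bash
python3 -m handwheel '[{"offset":[0,0,-0.04],"spin":0,"grip":0},{"offset":[0,0,-0.075],"spin":0,"grip":0},{"offset":[0,0,-0.075],"spin":0,"grip":0}]'
python3 - <<'E'
from h import *
snap('side','s2.png')
go((.55,-.2,.285,25),(.55,-.2,.2115,25))
a=cv2.imread('pics/s2.png')[200:400,200:400]
cv2.imwrite('pics/c6.png',cv2.resize(a,(600,600),interpolation=2))
E
```

```text
time_s: 4.0
eef_pos: [0.5075, -0.3456, 0.293]
eef_rot: [0.002, 0.965, -0.261, 0.003]
wrist_force: [-0.1, 0.3, -1.3]
opening: 0.274
t 4.05 pos [ 506.8 -345.   290.7] phi -30.2 open 0.275 F [ 0.4 -0.5 -1.8] q6 1.31
offset [-0.0357, -0.147, 0.0057] spin -55.2
offset [-0.0357, -0.147, 0.0792] spin -55.2
```

View pics/c6.png

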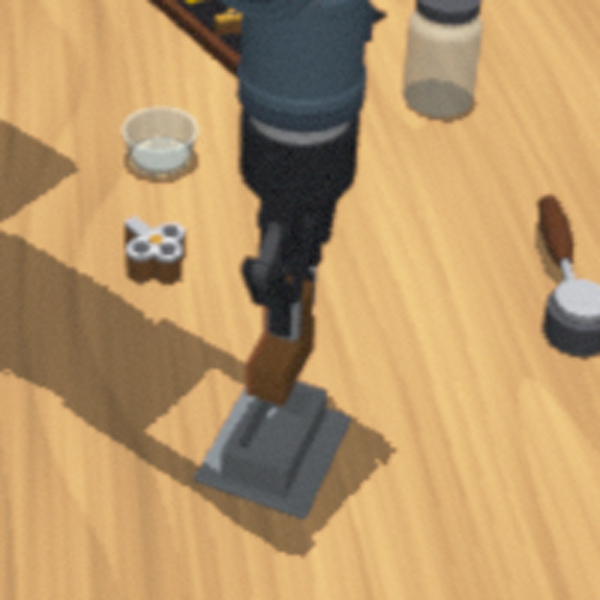

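The die is gripped and clear of the stand. I'll carry it to open table with a 55° turn and lower it.

```bash
python3 -m handwheel '[{"offset":[-0.036,-0.147,0.0],"spin":-55.2,"grip":0},{"offset":[-0.036,-0.147,0.0],"spin":-55.2,"grip":0},{"offset":[-0.036,-0.147,0.0],"spin":-55.2,"grip":0},{"offset":[-0.036,-0.147,0.0],"spin":-55.2,"grip":0},{"offset":[-0.036,-0.147,0.0],"spin":-55.2,"grip":0},{"offset":[-0.036,-0.147,0.0],"spin":-55.2,"grip":0},{"offset":[-0.036,-0.147,0.055],"spin":-55.2,"grip":0},{"offset":[-0.036,-0.147,0.074],"spin":-55.2,"grip":0},{"offset":[-0.036,-0.147,0.078],"spin":-55.2,"grip":0},{"offset":[-0.036,-0.147,0.078],"spin":-55.2,"grip":0}]'
python3 - <<'E'
from h import *
snap('side','s3.png')
go((.55,-.2,.2115,25))
a=cv2.imread('pics/s3.png')[180:330,230:380]
cv2.imwrite('pics/c7.png',cv2.resize(a,(600,600),interpolation=2))
E
```

```text
time_s: 5.3
eef_pos: [0.5496, -0.1999, 0.2118]
eef_rot: [0.0, 0.976, 0.216, -0.0]
wrist_force: [0.7, -0.2, -0.8]
opening: 0.267
t 5.35 pos [ 549.8 -200.   212.2] phi 24.9 open 0.264 F [ 0.2 -0.9 -0.8] q6 0.58
offset [0.0002, 0.0001, 0.0007] spin -0.1
```

View pics/c7.png

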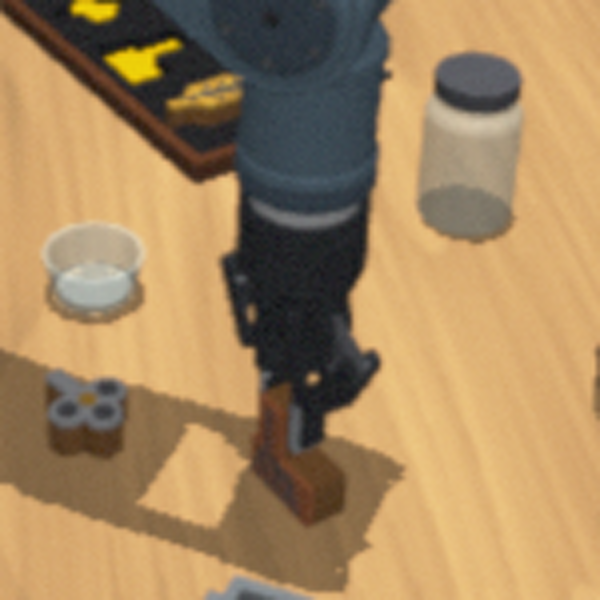

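```bash
python3 -m handwheel '[{"offset":[0,0,0.0015],"spin":0,"grip":0},{"offset":[0,0,0.0015],"spin":0,"grip":0},{"offset":[0,0,0.0015],"spin":0,"grip":0.5},{"offset":[0,0,0.0015],"spin":0,"grip":0.5},{"offset":[0,0,0.0015],"spin":0,"grip":0.5},{"offset":[0,0,-0.02],"spin":0,"grip":0.5},{"offset":[0,0,-0.06],"spin":0,"grip":0.5},{"offset":[-0.055,0,-0.065],"spin":0,"grip":0},{"offset":[-0.06,0,-0.065],"spin":0,"grip":0},{"offset":[-0.06,0,-0.065],"spin":0,"grip":0}]'
python3 - <<'E'
from h import *
snap('side','s4.png')
go((.55,-.2,.23,25))
a=cv2.imread('pics/s4.png')[180:330,230:380]
cv2.imwrite('pics/c8.png',cv2.resize(a,(600,600),interpolation=2))
E
```

```text
time_s: 6.6
eef_pos: [0.4951, -0.2252, 0.2768]
eef_rot: [0.0, 0.976, 0.216, 0.0]
wrist_force: [-0.1, 0.4, -0.5]
opening: -0.0
t 6.65 pos [ 495.5 -225.   276.7] phi 24.9 open -0.001 F [-0.2  0.2 -0.1] q6 0.49
offset [0.06, 0.0003, 0.0467] spin -0.1
```

View pics/c8.png

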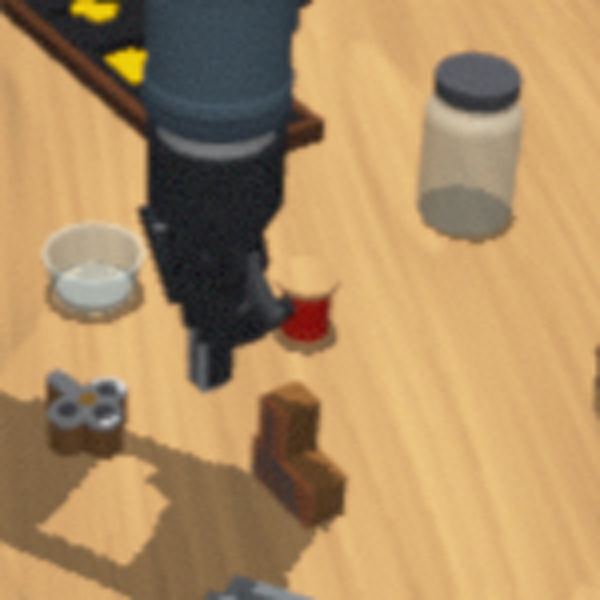

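The fan stands alone on the table with its copper face to the left, towards the gripper. I'll push it over from that side.

```bash
python3 -m handwheel '[{"offset":[0,0,0.048],"spin":0,"grip":0},{"offset":[0.02,0,0.048],"spin":0,"grip":0},{"offset":[0.032,0,0.048],"spin":0,"grip":0},{"offset":[0.042,0,0.048],"spin":0,"grip":0},{"offset":[0.052,0,0.048],"spin":0,"grip":0},{"offset":[0.062,0,0.048],"spin":0,"grip":0},{"offset":[0.07,0,0.048],"spin":0,"grip":0},{"offset":[0.078,0,0.048],"spin":0,"grip":0},{"offset":[0.086,0,0.048],"spin":0,"grip":0},{"offset":[0.086,0,0.03],"spin":0,"grip":0},{"offset":[0.0,0,0.0],"spin":0,"grip":0.9}]'
python3 - <<'E'
from h import *
snap('side','s5.png'); snap('top','t5.png')
go((.432,-.145,.28,-56.5),(.432,-.145,.19,-56.5))
a=cv2.imread('pics/s5.png')[180:330,230:380];b=cv2.imread('pics/t5.png')[150:300,300:450]
cv2.imwrite('pics/c9.png',cv2.resize(np.hstack([a,b]),(800,400),interpolation=2))
E
```

```text
time_s: 8.02
eef_pos: [0.521, -0.2133, 0.2688]
eef_rot: [0.001, 0.976, 0.218, 0.001]
wrist_force: [-0.2, -1.6, 1.0]
opening: 0.202
t 8.12 pos [ 517.2 -215.2  269.8] phi 24.9 open 0.377 F [ 0.6 -0.7  0.2] q6 0.53
offset [-0.0478, -0.0996, -0.0102] spin 81.4
offset [-0.0478, -0.0996, 0.0798] spin 81.4
```

View pics/c9.png

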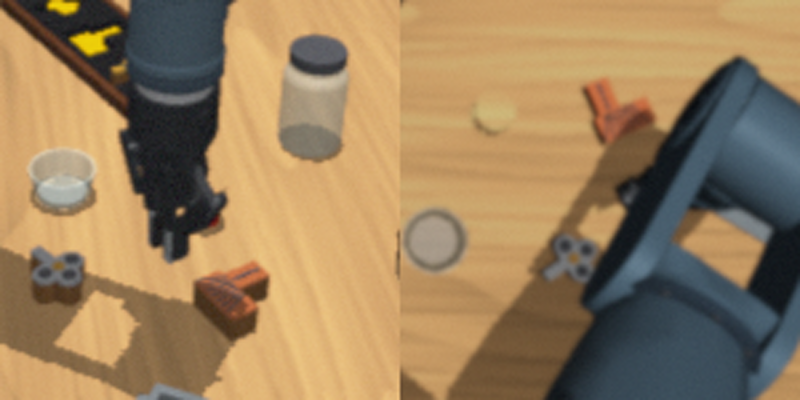

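The fan lies flat with its copper face up, around top-view pixel (383,193), and is released. Next is the blossom.

```bash
python3 -m handwheel '[{"offset":[-0.048,-0.1,-0.01],"spin":81.4,"grip":1},{"offset":[-0.048,-0.1,-0.01],"spin":81.4,"grip":1},{"offset":[-0.048,-0.1,-0.01],"spin":81.4,"grip":1},{"offset":[-0.048,-0.1,-0.01],"spin":81.4,"grip":1},{"offset":[-0.048,-0.1,-0.01],"spin":81.4,"grip":1},{"offset":[-0.048,-0.1,-0.01],"spin":81.4,"grip":1},{"offset":[-0.048,-0.1,-0.01],"spin":81.4,"grip":1},{"offset":[-0.048,-0.1,-0.01],"spin":81.4,"grip":1},{"offset":[-0.048,-0.1,-0.01],"spin":81.4,"grip":1}]'
python3 - <<'E'
from fit import *
import pickle
p=snap('side','s6.png');q=snap('top','t6.png')
pickle.dump(dict(side=p,top=q),open('P6.pkl','wb'))
go((.432,-.145,.28,-56.5),(.432,-.145,.186,-56.5))
for v0,n in ((p,'side'),(q,'top')):
    v=V(v0,boxfor(v0,(.59,-.185),24)); print(n,'fan',fit(v,die_labels(FAN,0),(.59,-.185,.43)))
a=cv2.imread('pics/s6.png')[180:330,200:350];b=cv2.imread('pics/t6.png')[150:300,300:450]
cv2.imwrite('pics/c10.png',cv2.resize(np.hstack([a,b]),(800,400),interpolation=2))
E
```

```text
time_s: 9.25
eef_pos: [0.4341, -0.1433, 0.2781]
eef_rot: [0.0, 0.881, -0.472, 0.001]
wrist_force: [0.4, -0.4, 0.4]
opening: 1.002
t 9.35 pos [ 434.  -143.3  277.8] phi -56.3 open 1.000 F [-0.3 -0.  -0.8] q6 1.97
offset [0.0003, 0.0026, -0.0022] spin 0.2
offset [0.0003, 0.0026, 0.0918] spin 0.2
side fan (array([ 0.59838925, -0.19271884,  0.43926863]), np.float64(282.84554748792846))
top fan (array([ 0.5965485 , -0.19313654,  0.43483634]), np.float64(92.92150696996103))
```

View pics/c10.png

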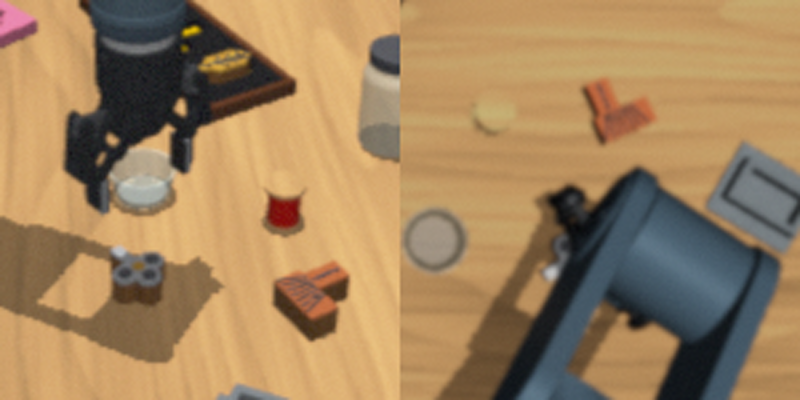

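```bash
python3 -m handwheel '[{"offset":[0,0.0026,0.055],"spin":0.2,"grip":1},{"offset":[0,0.0026,0.092],"spin":0.2,"grip":1},{"offset":[0,0.0026,0.092],"spin":0.2,"grip":1},{"offset":[0,0.0026,0.092],"spin":0.2,"grip":0},{"offset":[0,0.0026,0.092],"spin":0.2,"grip":0},{"offset":[0,0.0026,0.092],"spin":0.2,"grip":0},{"offset":[0,0.0026,0.092],"spin":0.2,"grip":0},{"offset":[0,0.0026,0.092],"spin":0.2,"grip":0}]'
python3 - <<'E'
from h import *
p=snap('side','s7.png')
go((.432,-.145,.186,-56.5))
a=cv2.imread('pics/s7.png')[220:320,200:300]
cv2.imwrite('pics/c11.png',cv2.resize(a,(600,600),interpolation=2))
E
```

```text
time_s: 10.35
eef_pos: [0.4328, -0.1453, 0.1875]
eef_rot: [0.0, 0.88, -0.474, 0.002]
wrist_force: [-1.4, 0.9, 5.8]
opening: 0.612
t 10.40 pos [ 432.8 -145.3  187.6] phi -56.6 open 0.611 F [-0.2  0.9  6. ] q6 1.97
offset [-0.0007, 0.0005, 0.0016] spin -0.1
```

View pics/c11.png

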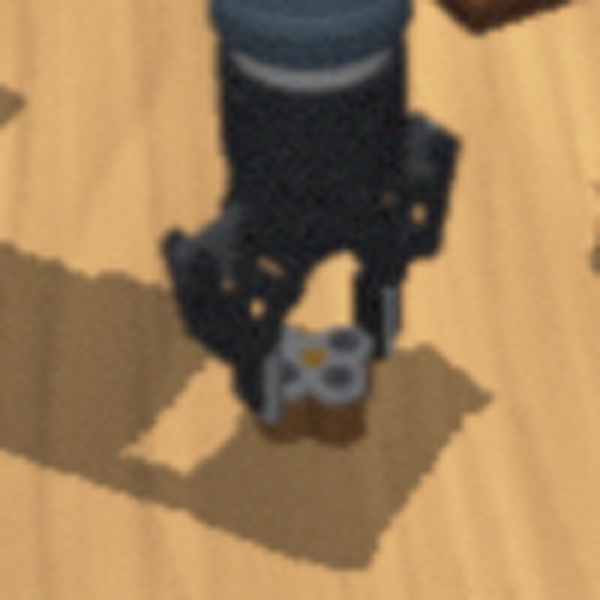

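```bash
cat > tray.py <<'E'
from fit import *
def fittray(p,T0,lab=tray_labels,margin=10,free=None):
    v=V(p,boxfor(p,T0,75)); T0=np.array(T0,float)
    m=v.prism([rect(-61-margin,61+margin,-161-margin,161+margin)],0,18,T0)
    if free is not None: m&=~free(v)
    m=cv2.resize(m.astype(np.float32),(v.w,v.h),interpolation=cv2.INTER_AREA)>.5; mm=m.ravel()
    def cost(L):
        n=L.max()+1; A=np.array([cv2.GaussianBlur(cv2.resize((L==i).astype(np.float32),(v.w,v.h),interpolation=cv2.INTER_AREA),(0,0),.8).ravel()[mm] for i in range(n)]).T
        I=v.img.reshape(-1,3)[mm]; C=np.linalg.solve(A.T@A+1e-3*np.eye(n),A.T@I); return np.mean((I-A@C)**2)
    v.cost=cost
    return fit(v,lab,T0)
E
python3 - <<'E'
from tray import *
import pickle
for f in('P0.pkl','P6.pkl'):
    P=pickle.load(open(f,'rb'))
    for n in P:
        T,c=fittray(P[n],(.522,.299,.4375)); print(f,n,np.round(T*[1000,1000,57.3],2),c)
E
```

```text
P0.pkl top [520.93 297.67  25.17] 99.35442085353223
P0.pkl side [524.08 299.6   25.07] 91.01689402679733
P6.pkl side [518.82 298.86  23.37] 761.3731789961909
P6.pkl top [520.76 297.8   25.23] 103.02359063702546
```

```bash
python3 - <<'E'
from h import *
go((.432,-.145,.28,-56.5),(.4797,.3897,.28,25.1))
E
python3 -m handwheel '[{"offset":[0,0,-0.03],"spin":0,"grip":0},{"offset":[0,0,-0.09],"spin":0,"grip":0},{"offset":[0,0,-0.09],"spin":0,"grip":0}]';python3 - <<'E'
from h import *
go((.4797,.3897,.28,25.1))
E
```

```text
t 10.40 pos [ 432.8 -145.3  187.6] phi -56.6 open 0.611 F [-0.2  0.9  6. ] q6 1.97
offset [-0.0007, 0.0005, -0.0924] spin -0.1
offset [-0.4208, -0.3337, -0.0924] spin -81.7
time_s: 10.78
eef_pos: [0.4338, -0.1459, 0.2813]
eef_rot: [0.001, 0.88, -0.474, 0.006]
wrist_force: [0.0, 0.3, -2.3]
opening: 0.61
t 10.78 pos [ 433.8 -145.9  281.3] phi -56.6 open 0.610 F [ 0.   0.3 -2.3] q6 1.97
offset [-0.4219, -0.3331, 0.0013] spin -81.7
```

```bash
python3 -m handwheel '[{"offset":[-0.05,-0.04,0],"spin":-8,"grip":0},{"offset":[-0.421,-0.333,0],"spin":-81.7,"grip":0},{"offset":[-0.421,-0.333,0],"spin":-81.7,"grip":0},{"offset":[-0.421,-0.333,0],"spin":-81.7,"grip":0},{"offset":[-0.421,-0.333,0],"spin":-81.7,"grip":0},{"offset":[-0.421,-0.333,0],"spin":-81.7,"grip":0},{"offset":[-0.421,-0.333,0],"spin":-81.7,"grip":0},{"offset":[-0.421,-0.333,0],"spin":-81.7,"grip":0},{"offset":[-0.421,-0.333,0],"spin":-81.7,"grip":0},{"offset":[-0.421,-0.333,0],"spin":-81.7,"grip":0},{"offset":[-0.421,-0.333,0],"spin":-81.7,"grip":0},{"offset":[-0.421,-0.333,0],"spin":-81.7,"grip":0}]';python3 - <<'E'
from h import *
go((.4797,.3897,.216,25.1))
snap('side','s8.png');snap('top','t8.png')
a=cv2.imread('pics/s8.png')[110:260,160:310];b=cv2.imread('pics/t8.png')[150:300,100:250]
cv2.imwrite('pics/c12.png',cv2.resize(np.hstack([a,b]),(800,400),interpolation=2))
E
```

```text
time_s: 12.28
eef_pos: [0.4783, 0.3888, 0.2751]
eef_rot: [0.0, 0.976, 0.216, -0.0]
wrist_force: [0.2, 0.6, -1.5]
opening: 0.609
t 12.28 pos [478.3 388.8 275.1] phi 25.0 open 0.609 F [ 0.2  0.6 -1.5] q6 1.63
offset [0.0017, -0.0002, 0.0591] spin -0.1
```

View pics/c12.png

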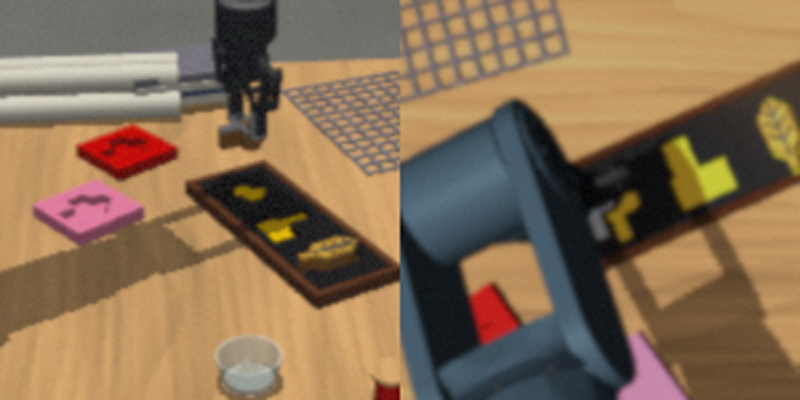

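```bash
python3 -m handwheel '[{"offset":[0.0015,0,0.04],"spin":0,"grip":0},{"offset":[0.0015,0,0.057],"spin":0,"grip":0},{"offset":[0.0015,0,0.057],"spin":0,"grip":0}]';python3 - <<'E'
from h import *
import pickle
go((.4797,.3897,.192,25.1))
p=snap('side','s9.png');q=snap('top','t9.png'); pickle.dump(dict(side=p,top=q),open('P9.pkl','wb'))
a=cv2.imread('pics/s9.png')[150:230,200:320];b=cv2.imread('pics/t9.png')[190:270,140:260]
cv2.imwrite('pics/c13.png',cv2.resize(np.vstack([a,b]),(600,800),interpolation=2)[:,:])
E
```

```text
time_s: 12.75
eef_pos: [0.479, 0.3899, 0.2167]
eef_rot: [0.001, 0.976, 0.217, -0.002]
wrist_force: [-0.5, 0.0, -1.3]
opening: 0.611
t 12.75 pos [479.  389.9 216.7] phi 25.0 open 0.611 F [-0.5  0.  -1.3] q6 1.63
offset [0.0006, 0.0005, 0.0247] spin -0.1
```

View pics/c13.png

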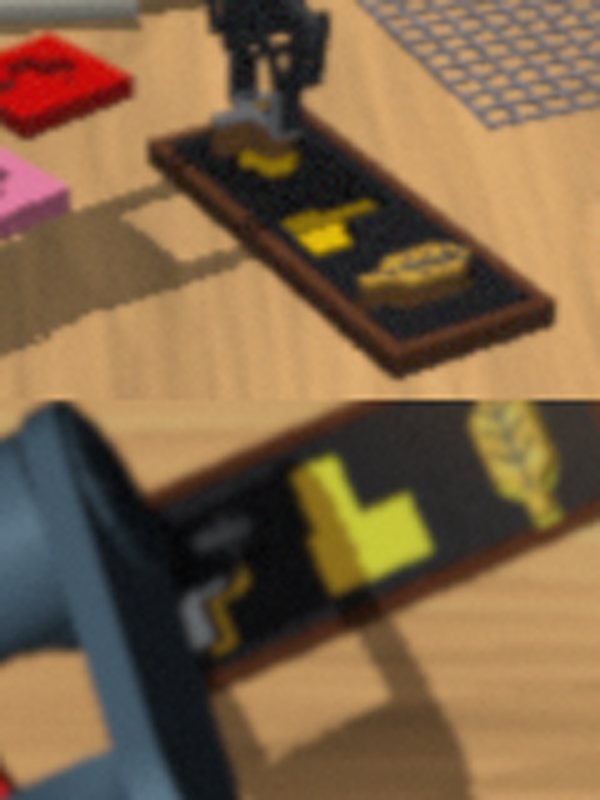

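```bash
cat > hold.py <<'E'
from tray import *
import pickle,sys
def seat(T,dy):
    return np.array([T[0]-np.sin(T[2])*dy,T[1]+np.cos(T[2])*dy,T[2]])
def held(p,T,parts,dy,z0,polys_px,name):
    """polys_px: window polygon in picture pixels where nothing but tray/die shows"""
    c=seat(T,dy); pw=np.array(polys_px); x0,y0=pw.min(0);x1,y1=pw.max(0)
    v=V(p,(x0,y0,x1+1,y1+1)); m=np.zeros((v.h,v.w),np.uint8); cv2.fillPoly(m,[pw-[x0,y0]],1); mm=m.astype(bool).ravel()
    base=tray_labels(v,T)
    def lab(vv,D):
        L=base.copy(); L[v.prism(parts,z0,z0+28,D)]=8; L[v.flat(parts,z0+28,D)]=9; return L
    def cost(L,ret=False):
        n=10; A=np.array([cv2.GaussianBlur(cv2.resize((L==i).astype(np.float32),(v.w,v.h),interpolation=cv2.INTER_AREA),(0,0),.8).ravel() for i in range(n)]).T
        I=v.img.reshape(-1,3); C=np.linalg.solve(A[mm].T@A[mm]+1e-2*np.eye(n),A[mm].T@I[mm]); R=A@C
        if ret: return R.reshape(v.h,v.w,3)
        return np.mean((I-R)[mm]**2)
    best=None
    for s in ((0,0),(2,2),(-2,2),(2,-2),(-2,-2)):
        r=minimize(lambda u:cost(lab(v,c+[u[0]/1000,u[1]/1000,0])),s,method='Nelder-Mead',options=dict(initial_simplex=np.array(s)+[[0,0],[2,0],[0,2]],xatol=.02,fatol=.01))
        if best is None or r.fun<best.fun: best=r
    D=c+[best.x[0]/1000,best.x[1]/1000,0]; im=cost(lab(v,D),True)
    a=T[2]; d=best.x; loc=np.round([np.cos(a)*d[0]+np.sin(a)*d[1],-np.sin(a)*d[0]+np.cos(a)*d[1]],2)
    print(name,'die minus seat, world mm',np.round(d,2),'tray axes',loc,'cost',round(best.fun,1),'at0',round(cost(lab(v,c)),1))
    o=np.hstack([v.img,im]); o[:,:v.w][~m.astype(bool)]*=.5
    cv2.imwrite('pics/'+name,cv2.resize(o.clip(0,255).astype(np.uint8)[...,::-1],None,fx=10,fy=10,interpolation=0))
E
python3 - <<'E'
from hold import *
P=pickle.load(open('P9.pkl','rb'))
held(P['top'],np.array([.5209,.2977,.4385]),BLOS,100.5,.0305*1000,[(177,227),(186,222),(193,222),(197,238),(186,246),(181,236)],'hb_top.png')
held(P['side'],np.array([.5241,.2996,.4385]),BLOS,100.5,30.5,[(232,178),(243,172),(250,170),(260,172),(264,188),(240,186)],'hb_side.png')
E
```

```text
hb_top.png die minus seat, world mm [0. 0.] tray axes [0. 0.] cost 217.7 at0 217.7
hb_side.png die minus seat, world mm [0. 0.] tray axes [0. 0.] cost 278.5 at0 278.5
```

```bash
python3 -c "
import cv2,numpy as np
a,b=[cv2.imread(f'pics/hb_{n}.png') for n in('top','side')]
w=max(a.shape[1],b.shape[1]);o=np.vstack([cv2.copyMakeBorder(i,0,0,0,w-i.shape[1],0) for i in(a,b)]);print(o.shape);cv2.imwrite('pics/hb.png',o)"
```

```text
(440, 660, 3)
```

View pics/hb.png

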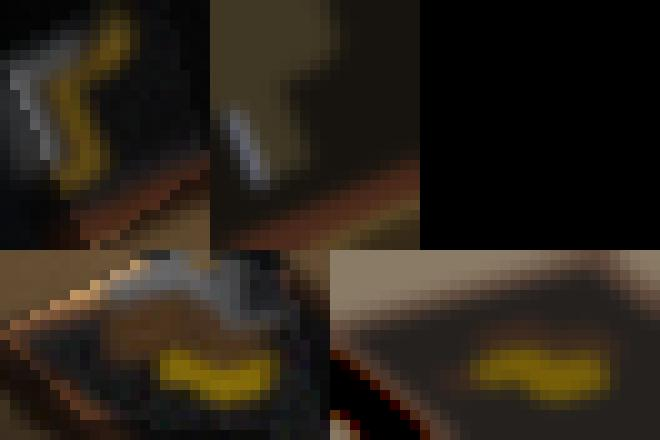

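```bash
sed -i 's/np.array(s)+\[\[0,0\]/np.array(s,float)+[[0.,0]/' hold.py
python3 - <<'E'
from hold import *
P=pickle.load(open('P9.pkl','rb'))
for z in (28,30.5,33):
  held(P['top'],np.array([.5209,.2977,.4385]),BLOS,100.5,z,[(177,227),(186,222),(193,222),(197,238),(186,246),(181,236)],'hb_top.png')
  held(P['side'],np.array([.5241,.2996,.4385]),BLOS,100.5,z,[(240,168),(250,169),(260,171),(270,188),(240,190),(236,176)],'hb_side.png')
a,b=[cv2.imread(f'pics/hb_{n}.png') for n in('top','side')]
w=max(a.shape[1],b.shape[1]);o=np.vstack([cv2.copyMakeBorder(i,0,0,0,w-i.shape[1],0) for i in(a,b)]);print(o.shape);cv2.imwrite('pics/hb.png',o)
E
```

```text
hb_top.png die minus seat, world mm [0. 0.] tray axes [0. 0.] cost 217.7 at0 217.7
hb_side.png die minus seat, world mm [0. 0.] tray axes [0. 0.] cost 366.4 at0 366.4
hb_top.png die minus seat, world mm [0. 0.] tray axes [0. 0.] cost 217.7 at0 217.7
hb_side.png die minus seat, world mm [0. 0.] tray axes [0. 0.] cost 366.4 at0 366.4
hb_top.png die minus seat, world mm [0. 0.] tray axes [0. 0.] cost 217.7 at0 217.7
hb_side.png die minus seat, world mm [0. 0.] tray axes [0. 0.] cost 366.4 at0 366.4
(480, 700, 3)
```

View pics/hb.png

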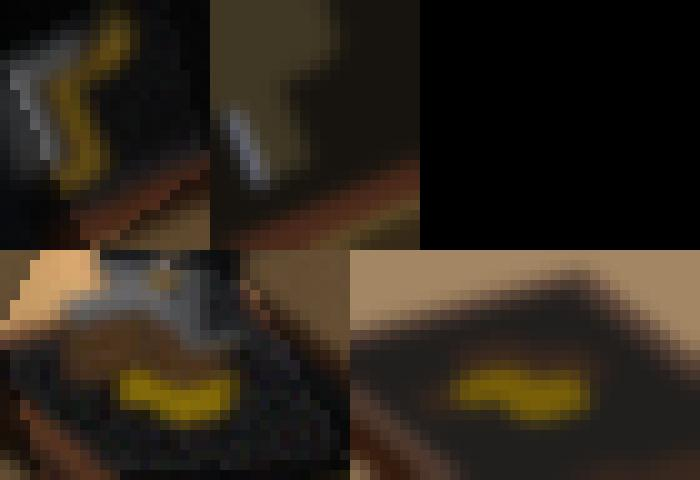

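```bash
sed -i 's/c=seat(T,dy)/c=seat(T,dy\/1000)/' hold.py
python3 - <<'E'
from hold import *
P=pickle.load(open('P9.pkl','rb'))
for z in (28,33,30.5):
  held(P['top'],np.array([.5209,.2977,.4385]),BLOS,100.5,z,[(177,227),(186,222),(193,222),(197,238),(186,246),(181,236)],'hb_top.png')
  held(P['side'],np.array([.5241,.2996,.4385]),BLOS,100.5,z,[(240,168),(250,169),(260,171),(270,188),(240,190),(236,176)],'hb_side.png')
a,b=[cv2.imread(f'pics/hb_{n}.png') for n in('top','side')]
w=max(a.shape[1],b.shape[1]);o=np.vstack([cv2.copyMakeBorder(i,0,0,0,w-i.shape[1],0) for i in(a,b)]);print(o.shape);cv2.imwrite('pics/hb.png',o)
E
```

```text
hb_top.png die minus seat, world mm [1.41 6.84] tray axes [4.18 5.59] cost 154.2 at0 170.3
hb_side.png die minus seat, world mm [-3.05 -3.12] tray axes [-4.09 -1.53] cost 117.7 at0 133.6
hb_top.png die minus seat, world mm [0.82 5.13] tray axes [2.92 4.29] cost 153.9 at0 173.0
hb_side.png die minus seat, world mm [ -3.08 -12.83] tray axes [ -8.23 -10.31] cost 119.2 at0 179.3
hb_top.png die minus seat, world mm [1.35 5.93] tray axes [3.74 4.8 ] cost 153.9 at0 171.5
hb_side.png die minus seat, world mm [-3.39 -8.74] tray axes [-6.78 -6.47] cost 118.2 at0 149.9
(480, 700, 3)
```

View pics/hb.png

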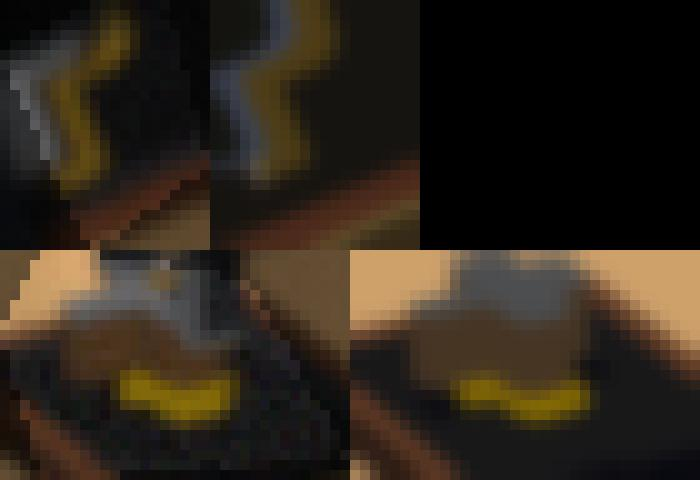

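Run:
```python
from hold import *
P=pickle.load(open('P9.pkl','rb'))
for z in (28.5,29.3):
  held(P['top'],np.array([.5209,.2977,.4385]),BLOS,100.5,z,[(178,229),(184,226),(190,227),(197,238),(186,246),(181,238)],'hb_top.png')
  held(P['side'],np.array([.5241,.2996,.4385]),BLOS,100.5,z,[(241,174),(242,172),(250,175),(257,179),(264,180),(270,188),(240,190),(236,178)],'hb_side.png')
a,b=[cv2.imread(f'pics/hb_{n}.png') for n in('top','side')]
w=max(a.shape[1],b.shape[1]);o=np.vstack([cv2.copyMakeBorder(i,0,0,0,w-i.shape[1],0) for i in(a,b)]);print(o.shape);cv2.imwrite('pics/hb.png',o)
```

```text
hb_top.png die minus seat, world mm [-0.32 -1.26] tray axes [-0.82 -1.  ] cost 44.5 at0 46.7
hb_side.png die minus seat, world mm [-1.71 -0.52] tray axes [-1.77  0.25] cost 41.5 at0 44.4
hb_top.png die minus seat, world mm [-0.06 -1.14] tray axes [-0.54 -1.01] cost 44.6 at0 47.6
hb_side.png die minus seat, world mm [-1.83 -2.05] tray axes [-2.52 -1.08] cost 41.5 at0 45.3
(400, 700, 3)
```

View pics/hb.png

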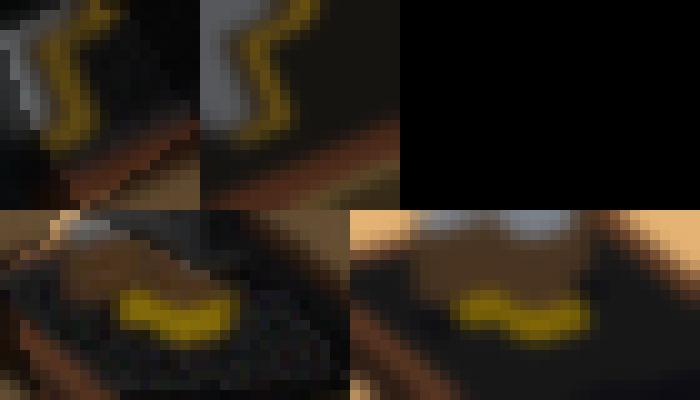

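The masked fits from both cameras agree that the held blossom is about 1 mm short of the seat in world x and y. I'll correct that and lower it into the cavity.

```bash
python3 -m handwheel '[{"offset":[0.0013,-0.0007,0.008],"spin":0,"grip":0},{"offset":[0.0013,-0.0007,0.011],"spin":0,"grip":0},{"offset":[0.0013,-0.0007,0.014],"spin":0,"grip":0},{"offset":[0.0013,-0.0007,0.017],"spin":0,"grip":0}]';python3 - <<'E'
from h import *
go((.4797,.3897,.192,25.1))
E
```

```text
time_s: 13.35
eef_pos: [0.4805, 0.3919, 0.2012]
eef_rot: [-0.0, 0.976, 0.217, 0.0]
wrist_force: [0.2, 0.4, -1.9]
opening: 0.613
t 13.35 pos [480.5 391.9 201.2] phi 25.1 open 0.613 F [ 0.2  0.4 -1.9] q6 1.63
offset [-0.0016, 0.0017, 0.0092] spin -0.0
```

```bash
python3 -m handwheel '[{"offset":[0,0,0.003],"spin":0,"grip":0},{"offset":[0,0,0.0055],"spin":0,"grip":0},{"offset":[0,0,0.007],"spin":0,"grip":0},{"offset":[0,0,0.007],"spin":0,"grip":0}]';python3 - <<'E'
from h import *
go((.4797,.3897,.192,25.1))
p=snap('side','s10.png')
a=cv2.imread('pics/s10.png')[150:230,200:320]
cv2.imwrite('pics/c14.png',cv2.resize(a,(750,500),interpolation=2)[:,:])
E
```

```text
time_s: 13.85
eef_pos: [0.4804, 0.3919, 0.1941]
eef_rot: [0.0, 0.976, 0.217, -0.0]
wrist_force: [0.4, 0.1, -2.8]
opening: 0.61
t 13.85 pos [480.4 391.9 194.1] phi 25.1 open 0.610 F [ 0.4  0.1 -2.8] q6 1.63
offset [-0.0016, 0.0017, 0.0021] spin -0.0
```

View pics/c14.png

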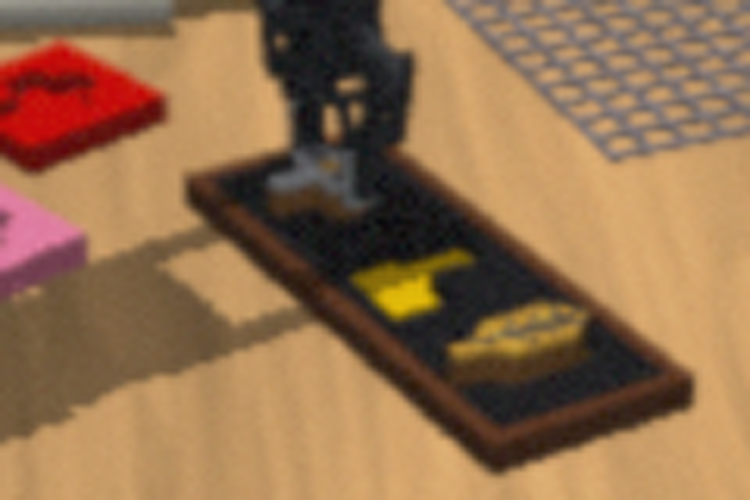

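Inserted without contact forces and nearly on the floor. I'll release, rise and head for the fan.

```bash
python3 -m handwheel '[{"offset":[0,0,0.0005],"spin":0,"grip":0.85},{"offset":[0,0,0.0005],"spin":0,"grip":0.85},{"offset":[0,0,0.0],"spin":0,"grip":0.9},{"offset":[0,0,-0.02],"spin":0,"grip":0.9},{"offset":[0,0,-0.08],"spin":0,"grip":1},{"offset":[0,0,-0.09],"spin":0,"grip":1}]';python3 - <<'E'
from h import *
go((.4797,.3897,.192,25.1),(.59,-.1965,.28,25.1))
p=snap('side','s11.png')
a=cv2.imread('pics/s11.png')[150:230,200:320]
cv2.imwrite('pics/c15.png',cv2.resize(a,(750,500),interpolation=2)[:,:])
E
```

```text
time_s: 14.65
eef_pos: [0.4823, 0.393, 0.2909]
eef_rot: [-0.001, 0.976, 0.217, 0.005]
wrist_force: [0.3, -0.1, 0.9]
opening: 0.998
t 14.65 pos [482.3 393.  290.9] phi 25.1 open 0.998 F [ 0.3 -0.1  0.9] q6 1.63
offset [-0.0037, 0.0019, 0.0989] spin -0.0
offset [-0.1523, 0.5796, 0.0109] spin -0.0
```

View pics/c15.png

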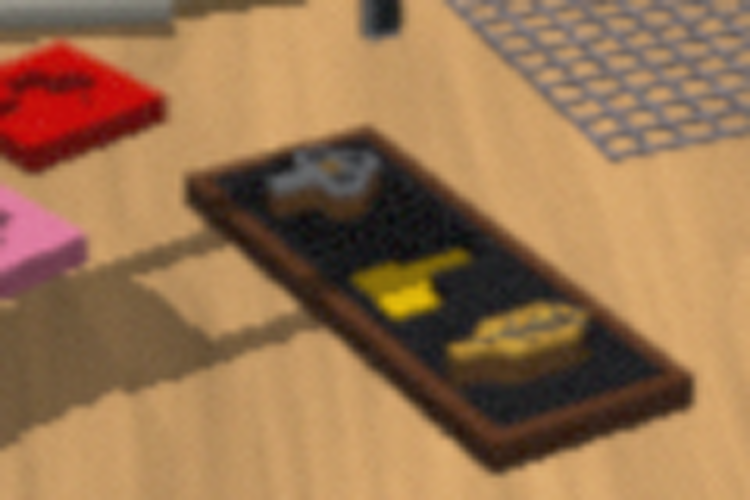

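The blossom is home. Now the fan: grip across its head, 14 mm back from its centre.

```bash
python3 -m handwheel '[{"offset":[-0.02,0.05,0],"spin":0,"grip":1},{"offset":[-0.158,0.58,0],"spin":0,"grip":1},{"offset":[-0.158,0.58,0],"spin":0,"grip":1},{"offset":[-0.158,0.58,0],"spin":0,"grip":1},{"offset":[-0.158,0.58,0],"spin":0,"grip":1},{"offset":[-0.158,0.58,0],"spin":0,"grip":1},{"offset":[-0.158,0.58,0],"spin":0,"grip":1},{"offset":[-0.158,0.58,0],"spin":0,"grip":1},{"offset":[-0.158,0.58,0],"spin":0,"grip":1},{"offset":[-0.158,0.58,0],"spin":0,"grip":1},{"offset":[-0.158,0.58,0],"spin":0,"grip":1},{"offset":[-0.158,0.58,0],"spin":0,"grip":1},{"offset":[-0.158,0.58,0],"spin":0,"grip":1}]';python3 - <<'E'
from tray import *
import pickle
go((.585,-.199,.21,25),(.585,-.199,.187,25))
p=snap('side','s12.png');q=snap('top','t12.png');pickle.dump(dict(side=p,top=q),open('P12.pkl','wb'))
for n,pp,s in(('top',q,(.5209,.2977)),('side',p,(.5241,.2996))):
    T=np.array([s[0],s[1],.4385])
    c=T+[-np.sin(T[2])*.1005,np.cos(T[2])*.1005,0]
    v=V(pp,boxfor(pp,c,24)); D,f=fit(v,die_labels(BLOS,6),c); print(n,'blossom-seat mm',np.round((D-c)*[1000,1000,57.3],2),f)
a=cv2.imread('pics/s12.png')[200:320,200:380]
cv2.imwrite('pics/c16.png',cv2.resize(a,(750,500),interpolation=2)[:,:])
E
```

```text
time_s: 16.32
eef_pos: [0.5829, -0.1989, 0.2839]
eef_rot: [-0.0, 0.976, 0.218, -0.0]
wrist_force: [-0.2, 0.8, 0.3]
opening: 0.997
t 16.32 pos [ 582.9 -198.9  283.9] phi 25.2 open 0.997 F [-0.2  0.8  0.3] q6 0.61
offset [0.0019, 0.001, 0.0739] spin 0.2
offset [0.0019, 0.001, 0.0969] spin 0.2
top blossom-seat mm [-0.46 -0.24  0.67] 2230.3411672248044
side blossom-seat mm [ 32.51 -38.75 -16.46] 2905.4689727306836
```

View pics/c16.png

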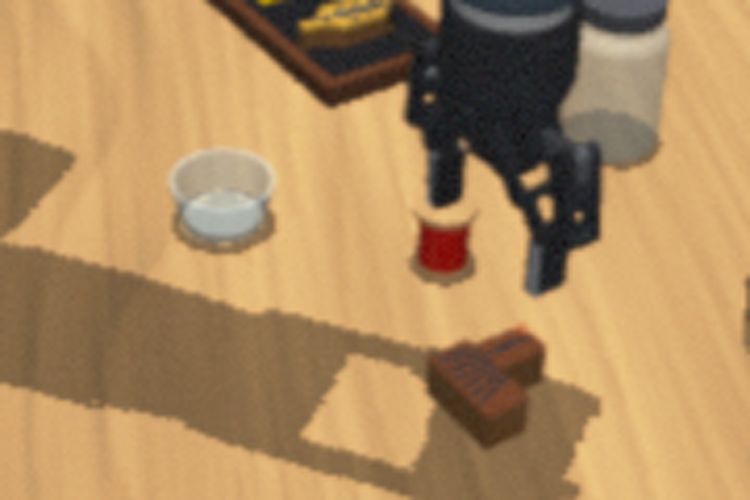

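```bash
python3 -m handwheel '[{"offset":[0.002,0.0005,0.055],"spin":0.2,"grip":1},{"offset":[0.002,0.0005,0.097],"spin":0.2,"grip":1},{"offset":[0.002,0.0005,0.097],"spin":0.2,"grip":1},{"offset":[0.002,0.0005,0.097],"spin":0.2,"grip":0},{"offset":[0.002,0.0005,0.097],"spin":0.2,"grip":0},{"offset":[0.002,0.0005,0.097],"spin":0.2,"grip":0},{"offset":[0.002,0.0005,0.097],"spin":0.2,"grip":0},{"offset":[0.002,0.0005,0.097],"spin":0.2,"grip":0}]';python3 - <<'E'
from h import *
go((.585,-.199,.187,25))
p=snap('side','s13.png')
a=cv2.imread('pics/s13.png')[220:320,230:380]
cv2.imwrite('pics/c17.png',cv2.resize(a,(750,500),interpolation=2)[:,:])
E
```

```text
time_s: 17.42
eef_pos: [0.5865, -0.2006, 0.1904]
eef_rot: [0.002, 0.977, 0.215, 0.002]
wrist_force: [0.2, -0.1, 7.8]
opening: 0.68
t 17.43 pos [ 586.5 -200.6  190.4] phi 24.9 open 0.680 F [ 0.2 -0.1  7.8] q6 0.62
offset [-0.0007, -0.0021, 0.0034] spin -0.1
```

View pics/c17.png

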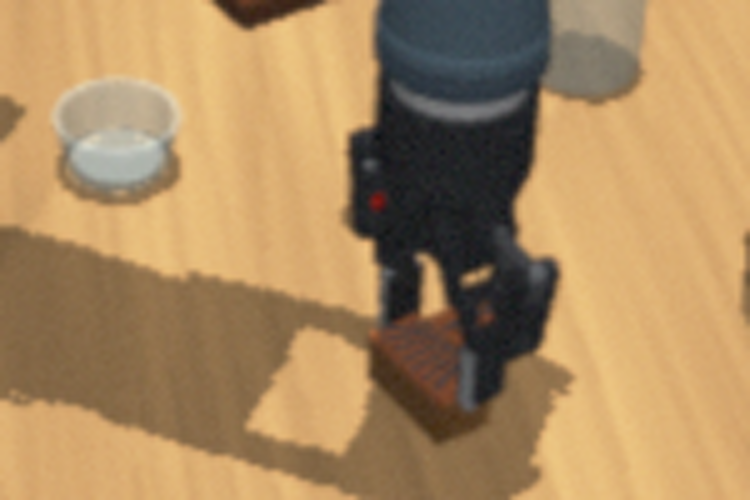

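```bash
python3 -m handwheel '[{"offset":[0,0,-0.03],"spin":0,"grip":0},{"offset":[0,0,-0.09],"spin":0,"grip":0},{"offset":[0,0,-0.09],"spin":0,"grip":0}]';python3 - <<'E'
from h import *
go((.5108,.2943,.28,25.1))
E
```

```text
time_s: 17.85
eef_pos: [0.5874, -0.2012, 0.2845]
eef_rot: [0.004, 0.977, 0.215, 0.005]
wrist_force: [-0.1, -0.2, -1.8]
opening: 0.678
t 17.85 pos [ 587.4 -201.2  284.5] phi 24.9 open 0.678 F [-0.1 -0.2 -1.8] q6 0.62
offset [0.1389, -0.4818, 0.0045] spin -0.2
```

```bash
python3 -m handwheel '[{"offset":[0.02,-0.05,0],"spin":-0.2,"grip":0},{"offset":[0.139,-0.482,0],"spin":-0.2,"grip":0},{"offset":[0.139,-0.482,0],"spin":-0.2,"grip":0},{"offset":[0.139,-0.482,0],"spin":-0.2,"grip":0},{"offset":[0.139,-0.482,0],"spin":-0.2,"grip":0},{"offset":[0.139,-0.482,0],"spin":-0.2,"grip":0},{"offset":[0.139,-0.482,0],"spin":-0.2,"grip":0},{"offset":[0.139,-0.482,0],"spin":-0.2,"grip":0},{"offset":[0.139,-0.482,0],"spin":-0.2,"grip":0},{"offset":[0.139,-0.482,0],"spin":-0.2,"grip":0},{"offset":[0.139,-0.482,0],"spin":-0.2,"grip":0},{"offset":[0.139,-0.482,0],"spin":-0.2,"grip":0}]';python3 - <<'E'
from h import *
go((.5108,.2943,.219,25.1))
E
```

```text
time_s: 19.35
eef_pos: [0.5091, 0.2942, 0.2772]
eef_rot: [0.0, 0.976, 0.216, -0.0]
wrist_force: [-0.6, -0.6, -1.7]
opening: 0.676
t 19.35 pos [509.1 294.2 277.2] phi 24.9 open 0.676 F [-0.6 -0.6 -1.7] q6 1.46
offset [0.0016, 0.0006, 0.0582] spin -0.2
```

```bash
python3 -m handwheel '[{"offset":[0.0016,0.0005,0.04],"spin":-0.2,"grip":0},{"offset":[0.0016,0.0005,0.058],"spin":-0.2,"grip":0},{"offset":[0.0016,0.0005,0.058],"spin":-0.2,"grip":0}]';python3 - <<'E'
from hold import *
go((.5108,.2943,.219,25.1))
p=snap('side','s14.png');q=snap('top','t14.png'); pickle.dump(dict(side=p,top=q),open('P14.pkl','wb'))
a=cv2.imread('pics/s14.png')[150:230,220:340];b=cv2.imread('pics/t14.png')[180:260,150:270]
cv2.imwrite('pics/c18.png',cv2.resize(np.hstack([a,b]),(800,267),interpolation=2))
E
```

```text
time_s: 19.73
eef_pos: [0.5096, 0.2951, 0.2176]
eef_rot: [0.0, 0.976, 0.218, -0.002]
wrist_force: [0.8, 0.5, -0.8]
opening: 0.674
t 19.73 pos [509.6 295.1 217.6] phi 25.2 open 0.674 F [ 0.8  0.5 -0.8] q6 1.45
offset [0.0008, 0.0012, -0.0014] spin 0.1
```

View pics/c18.png

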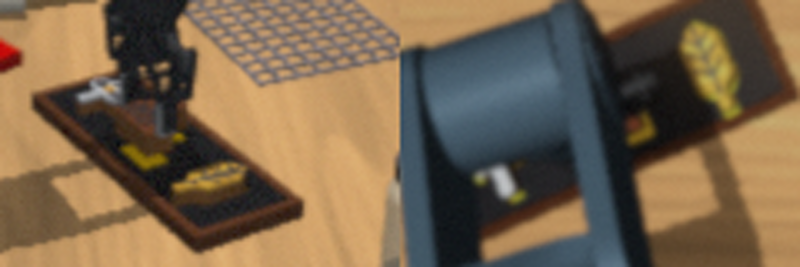

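Run:
```python
import cv2,numpy as np
a=cv2.imread('pics/s14.png')[165:205,235:295];b=cv2.imread('pics/t14.png')[195:235,195:255]
cv2.imwrite('pics/c19.png',cv2.resize(np.vstack([a,b]),(450,600),interpolation=0))
```

```text
(no output)
```

View pics/c19.png

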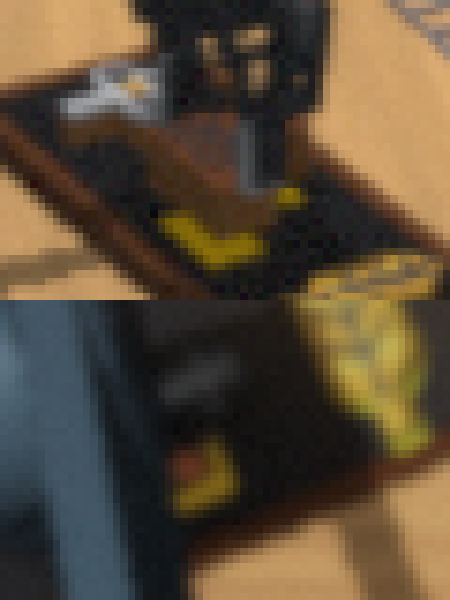

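Run:
```python
from hold import *
P=pickle.load(open('P14.pkl','rb'))
for z in (26,28,27.2):
  held(P['top'],np.array([.5209,.2977,.4385]),FAN,0,z,[(218,214),(228,213),(230,226),(219,226)],'hb_top.png')
  held(P['side'],np.array([.5241,.2996,.4385]),FAN,0,z,[(254,187),(262,181),(265,187),(267,192),(273,192),(277,188),(277,194),(272,201),(256,201)],'hb_side.png')
a,b=[cv2.imread(f'pics/hb_{n}.png') for n in('top','side')]
w=max(a.shape[1],b.shape[1]);o=np.vstack([cv2.copyMakeBorder(i,0,0,0,w-i.shape[1],0) for i in(a,b)]);print(o.shape);cv2.imwrite('pics/hb.png',o)
```

```text
hb_top.png die minus seat, world mm [-0.63 -4.18] tray axes [-2.34 -3.52] cost 64.8 at0 92.3
hb_side.png die minus seat, world mm [-0.42 -0.33] tray axes [-0.52 -0.12] cost 54.4 at0 55.1
hb_top.png die minus seat, world mm [-0.81 -4.49] tray axes [-2.64 -3.72] cost 64.8 at0 94.2
hb_side.png die minus seat, world mm [-0.76 -3.92] tray axes [-2.35 -3.22] cost 54.5 at0 65.4
hb_top.png die minus seat, world mm [-0.77 -4.37] tray axes [-2.56 -3.63] cost 64.7 at0 93.1
hb_side.png die minus seat, world mm [-0.59 -2.58] tray axes [-1.63 -2.09] cost 54.4 at0 60.0
(350, 480, 3)
```

View pics/hb.png

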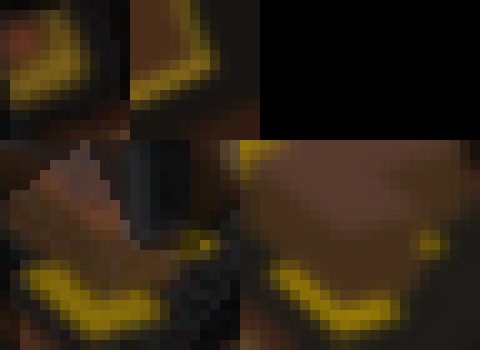

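Run:
```python
from hold import *
P=pickle.load(open('P14.pkl','rb'))
z=27.2;os=[]
for i,poly in enumerate(([(220,216),(228,214),(230,225),(220,225)],[(219,217),(228,215),(229,222),(219,224)],[(221,215),(230,213),(230,221),(221,223)])):
  held(P['top'],np.array([.5209,.2977,.4385]),FAN,0,z,poly,'x.png')
# render line overlays: predicted die outline for several shifts on enlarged top picture
p=P['top'];img=cv2.resize(p['color'][200:235,205:245],None,fx=15,fy=15,interpolation=cv2.INTER_CUBIC)[...,::-1].copy()
v=V(p,(0,0,560,420));T=np.array([.5209,.2977,.4385])
def draw(parts,zz,T,col):
  for q in parts:
    uv=v.pr(v.W(q,zz,T))/6-.5; cv2.polylines(img,[np.round(((uv-[205,200]+.5)*15-.5)).astype(np.int32)],True,col,1)
draw(grow(FAN,2.5),18,T,(0,255,255)); draw(grow(FAN,2.5),6,T,(0,160,0)); draw(FAN,z,T,(255,0,0)); draw(FAN,z+28,T,(255,0,255))
cv2.imwrite('pics/ov.png',img)
```

```text
x.png die minus seat, world mm [-0.86 -3.95] tray axes [-2.45 -3.21] cost 31.8 at0 65.0
x.png die minus seat, world mm [-0.96 -3.99] tray axes [-2.57 -3.2 ] cost 34.1 at0 63.9
x.png die minus seat, world mm [-0.61 -4.72] tray axes [-2.56 -4.02] cost 34.9 at0 75.4
```

View pics/ov.png

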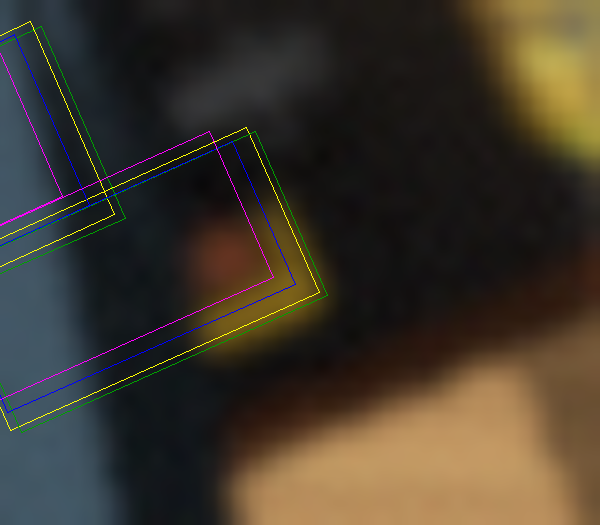

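```bash
sed -i 's/def held(p,T,parts,dy,z0,polys_px,name):/def held(p,T,parts,dy,z0,polys_px,name,merge=()):/; s/^        n=10; A=np/        L=L.copy()\n        for a_,b_ in merge: L[L==a_]=b_\n        n=10; A=np/' hold.py
python3 - <<'E'
from hold import *
P=pickle.load(open('P14.pkl','rb'))
z=27.2
for mg in ([(8,9),(4,3)],[(8,9),(4,3),(2,3)],[(8,9)]):
  for poly in ([(220,216),(228,214),(230,225),(220,225)],[(219,217),(228,215),(229,222),(219,224)]):
    held(P['top'],np.array([.5209,.2977,.4385]),FAN,0,z,poly,'x.png',mg)
c=P['top']['color']
for r in range(213,226): print(r,[tuple(int(k) for k in c[r,x]) for x in range(217,230,1)])
E
```

```text
x.png die minus seat, world mm [-0.98 -3.9 ] tray axes [-2.54 -3.12] cost 33.2 at0 68.8
x.png die minus seat, world mm [-0.86 -3.83] tray axes [-2.4 -3.1] cost 37.5 at0 68.1
x.png die minus seat, world mm [-1.   -3.95] tray axes [-2.59 -3.15] cost 40.3 at0 73.2
x.png die minus seat, world mm [-0.83 -3.79] tray axes [-2.36 -3.08] cost 38.3 at0 70.0
x.png die minus seat, world mm [-0.98 -3.9 ] tray axes [-2.54 -3.12] cost 33.2 at0 68.8
x.png die minus seat, world mm [-0.86 -3.83] tray axes [-2.4 -3.1] cost 37.5 at0 68.1
213 [(17, 19, 21), (20, 18, 17), (19, 13, 13), (20, 16, 15), (31, 25, 18), (42, 34, 19), (52, 43, 22), (40, 35, 22), (24, 20, 15), (20, 18, 17), (18, 16, 15), (17, 14, 17), (21, 18, 20)]
214 [(22, 19, 21), (32, 22, 22), (37, 21, 19), (42, 27, 20), (49, 37, 24), (66, 51, 25), (76, 61, 24), (57, 46, 18), (33, 27, 18), (20, 20, 20), (21, 18, 19), (18, 14, 14), (20, 18, 16)]
215 [(31, 23, 22), (50, 31, 23), (66, 38, 25), (69, 39, 25), (70, 43, 24), (78, 57, 23), (92, 73, 26), (80, 62, 22), (50, 41, 21), (26, 23, 17), (20, 18, 17), (20, 18, 19), (20, 20, 18)]
216 [(44, 31, 3
[... 1170 characters left out ...]
 (96, 77, 23), (81, 63, 18), (69, 55, 20), (53, 43, 16), (39, 33, 20), (28, 25, 18), (23, 21, 18), (20, 19, 19), (15, 14, 11), (23, 19, 17)]
223 [(26, 27, 24), (48, 42, 27), (61, 49, 24), (56, 44, 17), (46, 37, 19), (34, 29, 17), (26, 23, 17), (20, 19, 18), (21, 19, 17), (18, 16, 16), (22, 17, 18), (26, 20, 18), (29, 18, 14)]
224 [(18, 21, 24), (24, 24, 22), (29, 25, 19), (28, 25, 19), (22, 19, 12), (19, 17, 15), (16, 14, 14), (19, 14, 13), (22, 16, 14), (21, 12, 9), (29, 18, 15), (32, 17, 10), (39, 22, 13)]
225 [(17, 24, 26), (19, 22, 25), (16, 18, 20), (18, 18, 19), (19, 16, 17), (21, 16, 16), (26, 18, 16), (32, 20, 16), (32, 20, 15), (37, 23, 17), (39, 22, 15), (44, 25, 15), (47, 25, 15)]
```

View pics/x.png

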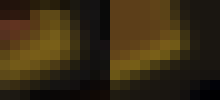

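```bash
cat > fix.py <<'E'
from hold import *
def fixfit(p,T,parts,dy,z0,poly,cols,name):
    c=seat(T,dy/1000); pw=np.array(poly); x0,y0=pw.min(0)-2;x1,y1=pw.max(0)+2
    v=V(p,(x0,y0,x1+1,y1+1)); m=np.zeros((v.h,v.w),np.uint8); cv2.fillPoly(m,[pw-[x0,y0]],1); m=m.astype(bool)
    base=tray_labels(v,T); C=np.zeros((10,3))
    for k,q in cols.items(): C[k]=q
    def ren(D):
        L=base.copy(); L[v.prism(parts,z0,z0+28,D)]=8; L[v.flat(parts,z0+28,D)]=9
        return cv2.GaussianBlur(cv2.resize(C[L].astype(np.float32),(v.w,v.h),interpolation=cv2.INTER_AREA),(0,0),.8)
    cost=lambda D:np.mean((ren(D)-v.img)[m]**2)
    best=None
    for s in ((0,0),(3,3),(-3,3),(3,-3),(-3,-3)):
        r=minimize(lambda u:cost(c+[u[0]/1000,u[1]/1000,0]),s,method='Nelder-Mead',options=dict(initial_simplex=np.array(s,float)+[[0.,0],[2,0],[0,2]],xatol=.02,fatol=.01))
        if best is None or r.fun<best.fun: best=r
    d=best.x;a=T[2]
    print(name,z0,'world',np.round(d,2),'tray axes',np.round([np.cos(a)*d[0]+np.sin(a)*d[1],-np.sin(a)*d[0]+np.cos(a)*d[1]],2),'cost',round(best.fun,1),'at0',round(cost(c),1))
    o=np.hstack([v.img,ren(c+[d[0]/1000,d[1]/1000,0])]); o[:,:v.w][~m]*=.5
    cv2.imwrite('pics/'+name,cv2.resize(o.clip(0,255).astype(np.uint8)[...,::-1],None,fx=12,fy=12,interpolation=0))
E
python3 - <<'E'
from fix import *
P=pickle.load(open('P14.pkl','rb'))
Tt=np.array([.5209,.2977,.4385])
for be in ((75,47,22),(85,55,22)):
 for poly in ([(220,216),(228,214),(229,223),(220,224)],[(219,217),(228,215),(228,222),(219,223)]):
  fixfit(P['top'],Tt,FAN,0,27.2,poly,{2:(32,19,12),3:(19,18,17),4:(19,18,17),5:(122,96,24),8:be,9:(100,51,32)},'fx.png')
E
```

```text
fx.png 27.2 world [-8.47 -2.14] tray axes [-8.57  1.66] cost 136.0 at0 202.5
fx.png 27.2 world [2.29 2.53] tray axes [3.15 1.32] cost 186.5 at0 251.0
fx.png 27.2 world [-7.91 -2.64] tray axes [-8.28  0.97] cost 122.2 at0 188.5
fx.png 27.2 world [-8.3  -1.88] tray axes [-8.31  1.83] cost 157.4 at0 233.3
```

View pics/fx.png

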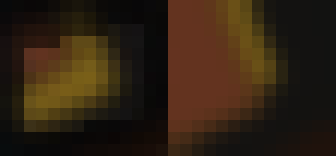

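Run:
```python
from hold import *
P0=pickle.load(open('P0.pkl','rb'))['top']['color'];P6=pickle.load(open('P6.pkl','rb'))['top']['color'];P=pickle.load(open('P14.pkl','rb'))['top']['color']
for c,n in((P0,'0'),(P6,'6'),(P,'14')):
    print(n,'col220 R rows214-226',c[214:227,220,0].tolist(),'row217 R cols218-229',c[217,218:230,0].tolist())
    print('   leaf-side rim col 225 rows 222-232',c[220:234,225,0].tolist())
# fan in t12 (on table) copper / beech colours unshaded
```

```text
0 col220 R rows214-226 [194, 195, 196, 194, 194, 194, 191, 179, 147, 95, 54, 41, 44] row217 R cols218-229 [194, 193, 194, 195, 193, 187, 168, 126, 75, 48, 40, 44]
   leaf-side rim col 225 rows 222-232 [132, 89, 53, 42, 47, 63, 75, 83, 95, 127, 166, 182, 182, 180]
6 col220 R rows214-226 [197, 199, 196, 198, 198, 199, 195, 183, 149, 96, 55, 43, 44] row217 R cols218-229 [198, 197, 198, 197, 197, 191, 173, 130, 78, 48, 46, 42]
   leaf-side rim col 225 rows 222-232 [135, 92, 54, 43, 48, 65, 77, 85, 98, 132, 169, 184, 185, 183]
14 col220 R rows214-226 [42, 69, 93, 98, 92, 92, 107, 117, 96, 56, 28, 18, 21] row217 R cols218-229 [74, 93, 98, 92, 86, 97, 103, 81, 46, 24, 19, 21]
   leaf-side rim col 225 rows 222-232 [87, 56, 28, 21, 22, 32, 46, 62, 87, 130, 170, 186, 184, 184]
```

Run:
```python
from hold import *
P0=pickle.load(open('P0.pkl','rb'));P6=pickle.load(open('P6.pkl','rb'))
def cavlab(parts):
    def f(v,T):
        pp=grow(parts,2.5); o=v.flat(pp,18,T); L=o.astype(int); L[o&v.flat(pp,6,T)]=2; return L
    return f
def cavfit(p,T,parts,dy):
    c=seat(T,dy/1000); v=V(p,boxfor(p,c,30))
    m=cv2.resize(v.flat([rect(-47,47,-47,47)],18,c).astype(np.float32),(v.w,v.h),interpolation=cv2.INTER_AREA)>.9; mm=m.ravel()
    def cost(L):
        n=3; A=np.array([cv2.GaussianBlur(cv2.resize((L==i).astype(np.float32),(v.w,v.h),interpolation=cv2.INTER_AREA),(0,0),.8).ravel()[mm] for i in range(n)]).T
        I=v.img.reshape(-1,3)[mm]; C=np.linalg.solve(A.T@A+1e-3*np.eye(n),A.T@I); return np.mean((I-A@C)**2)
    v.cost=cost; D,f=fit(v,cavlab(parts),c); d=(D-c)*[1000,1000,57.3]; a=T[2]
    print('cavity-seat tray axes',np.round([np.cos(a)*d[0]+np.sin(a)*d[1],-np.sin(a)*d[0]+np.cos(a)*d[1],d[2]],2),'cav world',np.round(D[:2]*1000,2),f.round(1))
for n,T in(('top',[.5209,.2977,.4385]),('side',[.5241,.2996,.4385])):
    for k,parts,dy in(('fan',FAN,0),('blos',BLOS,100.5)):
        print(n,k,end=' ');cavfit(P0[n],np.array(T),parts,dy)
o,_=ray(P0['top'],(0,0));print(o)
```

```text
top fan cavity-seat tray axes [-1.26 -1.07  0.35] cav world [520.22 296.19] 79.8
top blos cavity-seat tray axes [-0.12 -0.99  0.05] cav world [478.54 387.75] 42.7
side fan cavity-seat tray axes [-2.53 -0.84 -1.39] cav world [522.16 297.76] 146.4
side blos cavity-seat tray axes [ 0.71 -0.68 -7.82] cav world [482.36 390.28] 50.8
[0.44999923 0.07525614 1.25503318]
```

```bash
python3 -m handwheel '[{"offset":[-0.0003,0.001,0.006],"spin":0,"grip":0},{"offset":[-0.0003,0.001,0.009],"spin":0,"grip":0},{"offset":[-0.0003,0.001,0.012],"spin":0,"grip":0},{"offset":[-0.0003,0.001,0.013],"spin":0,"grip":0}]';python3 - <<'E'
from hold import *
go((.5108,.2943,.199,25.1)); o=ctrl.get_obs(); print(o['torque'])
p=snap('side','s15.png');q=snap('top','t15.png'); pickle.dump(dict(side=p,top=q),open('P15.pkl','wb'))
a=cv2.imread('pics/s15.png')[165:205,235:295];b=cv2.imread('pics/t15.png')[195:235,195:255]
cv2.imwrite('pics/c20.png',cv2.resize(np.vstack([a,b]),(450,600),interpolation=2))
E
```

```text
time_s: 20.32
eef_pos: [0.5103, 0.295, 0.2061]
eef_rot: [0.0, 0.976, 0.219, -0.0]
wrist_force: [0.3, -0.7, -1.8]
opening: 0.676
t 20.32 pos [510.3 295.  206.1] phi 25.3 open 0.676 F [ 0.3 -0.7 -1.8] q6 1.45
offset [0.0002, 0.0008, 0.0071] spin 0.2
[ 0.01210135 -0.01236175  0.00730246]
```

View pics/c20.png

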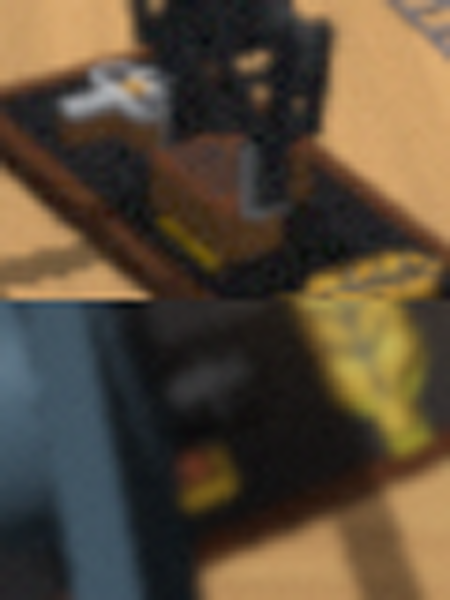

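```bash
python3 -m handwheel '[{"offset":[-0.0008,0,0.002],"spin":0.2,"grip":0},{"offset":[-0.0008,0,0.004],"spin":0.2,"grip":0},{"offset":[-0.0008,0,0.006],"spin":0.2,"grip":0},{"offset":[-0.0008,0,0.006],"spin":0.2,"grip":0}]';python3 - <<'E'
from hold import *
go((.5108,.2943,.199,25.1)); o=ctrl.get_obs(); print(o['torque'])
p=snap('side','s16.png');q=snap('top','t16.png')
a=cv2.imread('pics/s16.png')[165:205,235:295];b=cv2.imread('pics/t16.png')[195:235,195:255]
cv2.imwrite('pics/c21.png',cv2.resize(np.vstack([a,b]),(450,600),interpolation=2))
E
```

```text
time_s: 20.92
eef_pos: [0.5095, 0.2945, 0.2]
eef_rot: [0.0, 0.976, 0.217, -0.0]
wrist_force: [0.3, 0.2, -0.9]
opening: 0.681
t 20.93 pos [509.5 294.5 200. ] phi 25.1 open 0.681 F [ 0.3  0.2 -0.9] q6 1.46
offset [0.001, 0.0007, 0.001] spin -0.0
[-0.02126863 -0.00032883 -0.02809898]
```

View pics/c21.png

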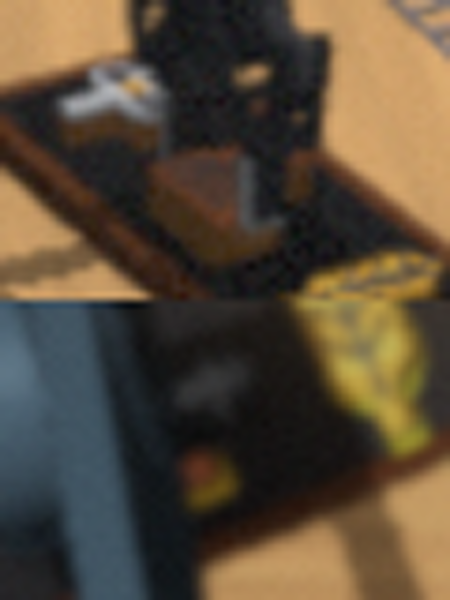

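```bash
python3 -m handwheel '[{"offset":[0,0,0.002],"spin":0,"grip":0},{"offset":[0,0,0.004],"spin":0,"grip":0},{"offset":[0,0,0.004],"spin":0,"grip":0}]';python3 - <<'E'
from h import *
go((.5108,.2943,.199,25.1)); o=ctrl.get_obs(); print(o['torque'])
E
```

```text
time_s: 21.4
eef_pos: [0.5097, 0.2946, 0.1965]
eef_rot: [0.0, 0.976, 0.217, 0.0]
wrist_force: [-1.8, -0.2, 2.0]
opening: 0.674
t 21.40 pos [509.7 294.6 196.5] phi 25.1 open 0.674 F [-1.8 -0.2  2. ] q6 1.46
offset [0.0009, 0.0008, -0.0025] spin -0.0
[-0.14082429  0.14944257 -0.00884005]
```

Floor contact felt at the expected height. I'll release and withdraw.

```bash
python3 -m handwheel '[{"offset":[0,0,0],"spin":0,"grip":0.85},{"offset":[0,0,0],"spin":0,"grip":0.95},{"offset":[0,0,0],"spin":0,"grip":0.95},{"offset":[0,0,-0.02],"spin":0,"grip":1},{"offset":[0,0,-0.08],"spin":0,"grip":1},{"offset":[0,0,-0.1],"spin":0,"grip":1},{"offset":[-0.05,0.05,-0.12],"spin":0,"grip":1},{"offset":[-0.1,0.1,-0.12],"spin":0,"grip":1},{"offset":[-0.15,0.15,-0.12],"spin":0,"grip":1},{"offset":[-0.15,0.2,-0.12],"spin":0,"grip":1},{"offset":[-0.15,0.25,-0.12],"spin":0,"grip":1},{"offset":[-0.15,0.3,-0.12],"spin":0,"grip":1},{"offset":[-0.15,0.35,-0.12],"spin":0,"grip":1},{"offset":[-0.15,0.4,-0.12],"spin":0,"grip":1},{"offset":[-0.15,0.4,-0.12],"spin":0,"grip":1}]';python3 - <<'E'
from hold import *
go((.5108,.2943,.199,25.1))
p=snap('side','s17.png');q=snap('top','t17.png'); pickle.dump(dict(side=p,top=q),open('P17.pkl','wb'))
a=cv2.imread('pics/s17.png')[150:230,220:320];b=cv2.imread('pics/t17.png')[165:265,145:270]
cv2.imwrite('pics/c22.png',np.hstack([cv2.resize(a,(400,320),interpolation=2),cv2.resize(b,(400,320),interpolation=2)]))
def cost_fit(pp,T,parts,dy):
    c=seat(T,dy/1000); v=V(pp,boxfor(pp,c,30))
    m=cv2.resize(v.prism([rect(-45,45,-45,45)],18,20,c).astype(np.float32),(v.w,v.h),interpolation=cv2.INTER_AREA)>.9; mm=m.ravel()
    def lab(vv,D):
        pc=grow(parts,2.5);o=v.flat(pc,18,c);L=o.astype(int)*0;L[o]=1;L[o&v.flat(pc,6,c)]=2
        L[v.prism(parts,18,34,D)]=3;L[v.flat(parts,34,D)]=4;return L
    def cost(L):
        A=np.array([cv2.GaussianBlur(cv2.resize((L==i).astype(np.float32),(v.w,v.h),interpolation=cv2.INTER_AREA),(0,0),.8).ravel()[mm] for i in (0,3,4)]).T
        I=v.img.reshape(-1,3)[mm];C=np.linalg.solve(A.T@A+1e-3*np.eye(3),A.T@I);return np.mean((I-A@C)**2)
    v.cost=cost;D,f=fit(v,lab,c,d=.003);d=(D-c)*[1000,1000,57.3];a=T[2]
    print('die-seat tray axes',np.round([np.cos(a)*d[0]+np.sin(a)*d[1],-np.sin(a)*d[0]+np.cos(a)*d[1],d[2]],2),f.round(1))
for n,T,pp in(('top',[.5209,.2977,.4385],q),('side',[.5241,.2996,.4385],p)):
    for k,parts,dy in(('fan',FAN,0),('blos',BLOS,100.5),('leaf',LEAF,-100.5)):
        print(n,k,end=' ');cost_fit(pp,np.array(T),parts,dy)
E
```

```text
time_s: 23.28
eef_pos: [0.5441, -0.1344, 0.3172]
eef_rot: [0.001, 0.977, 0.215, 0.001]
wrist_force: [0.1, 0.3, 1.0]
opening: 1.001
t 23.27 pos [ 544.1 -134.4  317.2] phi 24.9 open 1.001 F [0.1 0.3 1. ] q6 0.68
offset [0.1499, -0.403, 0.1182] spin -0.2
top fan die-seat tray axes [-0.77  1.02  0.98] 233.1
top blos die-seat tray axes [0.4  1.3  0.14] 337.8
top leaf die-seat tray axes [ 0.54  0.31 -1.  ] 187.0
side fan die-seat tray axes [-0.54 -1.97  1.56] 109.1
side blos die-seat tray axes [-1.19 -1.26 -1.97] 218.9
side leaf die-seat tray axes [-38.74  -9.45  37.47] 318.1
```

View pics/c22.png

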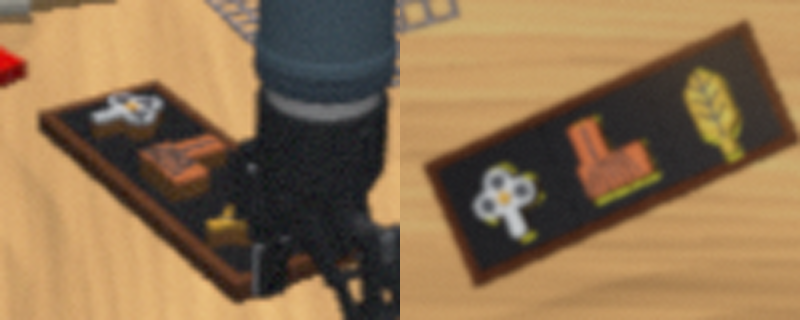

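View pics/t17.png

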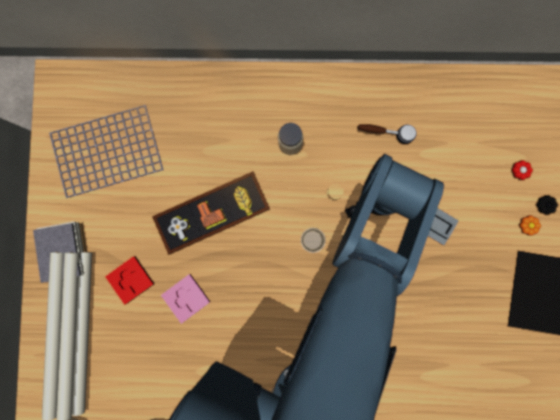

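View pics/s17.png

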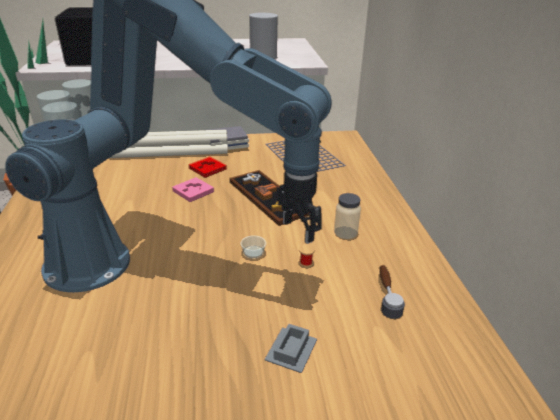

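All three dies look seated in the top view. I'll move clear for one last unobstructed side check.

```bash
python3 -m handwheel '[{"offset":[-0.05,0.05,-0.03],"spin":0,"grip":1},{"offset":[-0.1,0.1,-0.05],"spin":0,"grip":1},{"offset":[-0.15,0.15,-0.05],"spin":0,"grip":1},{"offset":[-0.15,0.2,-0.05],"spin":0,"grip":1},{"offset":[-0.15,0.2,-0.05],"spin":0,"grip":1},{"offset":[-0.15,0.2,-0.05],"spin":0,"grip":1},{"offset":[-0.15,0.2,-0.05],"spin":0,"grip":1},{"offset":[-0.15,0.2,-0.05],"spin":0,"grip":1}]';python3 - <<'E'
from hold import *
p=snap('side','s18.png');q=snap('top','t18.png')
a=p['color'][160:225,220:320];f=8
img=cv2.resize(a,None,fx=f,fy=f,interpolation=2)[...,::-1].copy()
v=V(p,(0,0,560,420));T=np.array([.5235,.2993,.4385])
for parts,dy in((FAN,0),(BLOS,.1005),(LEAF,-.1005)):
  for zz,col in((34,(255,0,255)),(18,(255,255,0))):
    for r in parts: cv2.polylines(img,[np.round((v.pr(v.W(r,zz,seat(T,dy)))/6-[220,160])*f).astype(np.int32)],True,col,1)
cv2.imwrite('pics/c23.png',img)
for n,z in dict(dish_c=.017,spool_c=.024,jar_c=.06,iron_c=.02).items():
    for pp in(p,q): print(n,[np.round(atz(pp,d['uv'],z),3).tolist() for d in landmark_of(pp,n)[:1]])
E
```

```text
time_s: 24.38
eef_pos: [0.4925, -0.3742, 0.3663]
eef_rot: [-0.0, 0.976, 0.218, -0.0]
wrist_force: [-0.7, -0.3, 0.0]
opening: 1.003
dish_c [[0.436, 0.006, 0.017]]
dish_c [[0.449, 0.003, 0.017]]
spool_c [[0.6, -0.044, 0.024]]
spool_c [[0.586, -0.055, 0.024]]
jar_c [[0.741, 0.095, 0.06]]
jar_c [[0.734, 0.073, 0.06]]
iron_c [[0.76, -0.268, 0.02]]
iron_c [[0.759, -0.258, 0.02]]
```

View pics/c23.png

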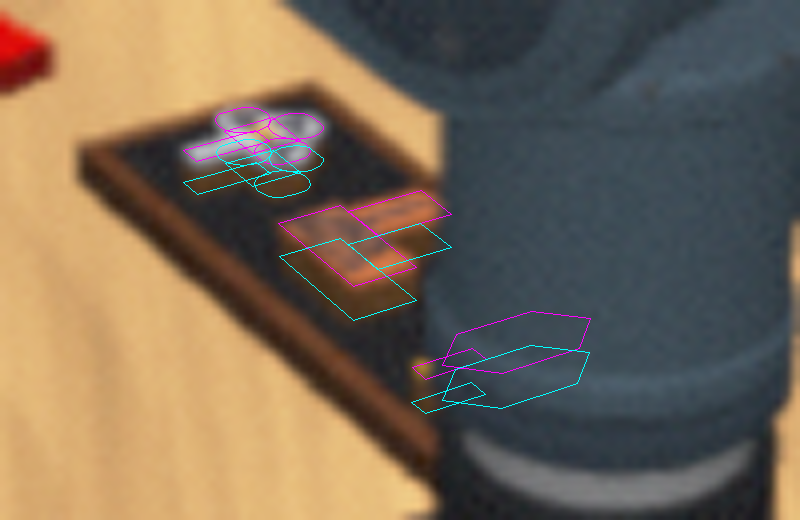

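The blossom and fan outlines match dies standing 16 mm proud, so they are home. In the top view the leaf is unmoved, and the bystanders read in their original places. I'll hand in.

```bash
python3 -c "
from bench import ctrl
print(ctrl.hand_in())"
```

```text
the job is handed in; nothing more can be done
None
```

The tray is complete, and I handed the job in at about 25 s of the 72 s allowed. No verdict comes back on hand-in.

**What I did**
- **Fan, first stage:** I lifted it out of the stand by its stem and stood it on the bare table. Then I tipped it over onto its back, so it lay copper face up, released.
- **Blossom:** I gripped it across the petals, lowered it into the black blossom tile and let go. The red and pink tiles were never used.
- **Fan, second stage:** I picked it up afresh by its head, lowered it until I felt the cavity floor, and let go.

**Last checks**
- **Heights:** in the last side view the blossom and fan stand about 16 mm proud, as they should when home.
- **Positions:** the blossom and fan fits put them within about 2 mm of their seats in both cameras.
- **Leaf:** the top-view fit puts it at its seat. The arm blocked the last side view of it, so the side fit there failed and I ignored it.
- **Bystanders:** the dish, spool, jar and iron read within about 15 mm of their first readings. That is about how far the networks' readings scatter, and no bystander looked moved in the last pictures.
- **Forces:** the readings printed after each move never passed about 8 N at the wrist.

**What disagreed**
- **Camera offset:** the two cameras differed by 1–3 mm throughout.
- **Fan in hand:** the automatic fits of the fan held over its cavity were unreliable. I lowered it in small steps while watching the force, and it went in without touching the sides.

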